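# Pack the power modules up to the finned cover and close the converter

### The arm

A 6-joint arm with a two-finger parallel gripper is mounted at the origin on the work surface. World frame = base frame: x ahead of the robot, y to its left, z up, the work surface at z = 0. Lengths are in m, angles in rad, forces in N, time in s.
With the tool pointing down it reaches from about 0.225 to 0.875 m from the base axis. Payload 3.4 kg.
Tool frame: the origin (TCP) lies midway between the tips of the shut fingers; the grasp point (between the pads) lies 19 mm behind it (manip.pinch_z is the distance from the TCP to the grasp point, in m); z points along the fingers, y is the line along which they close (so a half turn about z gives the same grasp; the last joint's range is limited). The gripper opens to 85 mm and grips with 20 to 120 N. Pads are 22 mm wide; open, the fingers measure 114 mm over their backs; the gripper's body (76 mm by 85 mm) begins 54 mm behind the grasp point. The pads swing forward as they close: fully open they stand 13 mm farther back than shut.
Start: joints at [1.023, 0.276, 1.505, -0, 1.361, -0.121], TCP at [0.238, 0.523, 0.231] pointing down, gripper open.
Joint ranges: [-2.89, 2.89], [-0.75, 2.08], [0.22, 2.7], [-1.18, 4.32], [0.11, 2.71], [-2.7, 2.7]. Speed limits (rad/s): [2.57, 2.57, 3.14, 3.14, 3.14, 3.14].

### API

Orientations are given as a unit quaternion [w, x, y, z].
In Python, from rig import manip gives the robot as it stands.
- The arm moves only by the tool carry_out, never from a script. Its arguments are lists of equal length, an entry for each row: "delta_pos": the shift along the tool's x, y, z scaled (see below), a list of three; "turn": the turn, a rotation vector about the tool's x, y, z scaled (see below), a list of three; "claw": the closure, from -1 (fully open) to 1 (shut). A call has 1 to 12 rows; each row is the pose to reach, as a shift and turn from the pose commanded when the call began, along the tool's axes at that moment; what a row does not reach only later rows make up. The controller multiplies each number of a shift by 400 mm and each number of a turn by 30 degrees. A row lasts 1/10 s, in which the tool goes at most 50 mm and 8.59 degrees, less where a joint would pass 70% of its speed; a pose out of reach is approached as far as the arm can. A call with a number of a shift or a turn outside -1 to 1 is refused whole. A call with a gripper value outside its range is refused whole. The fingers move at their own pace and stop on an object; "force" is the grip in N (left out, the last holds). Time passes only in rows, so rows that repeat a pose let the fingers close. It gives the time, the measured TCP pose, the force, the opening and the grip force at its end, in the units of the state.
- manip.get_state(): the state, without advancing time (a new reading comes with each control period).
- manip.get_image(name): name is "scene" or "top" or "wrist"; returns a dict with "image" (400x640x3 uint8, red, green, blue), "z_map" (400x640 float32, m along the optical axis (not along the pixel's ray), 0 where there is no reading), "fx", "fy", "cx", "cy" (pixels), "k1" (the pictures are not rectified: a ray, as slopes to the right and down, at radius r is drawn at 1 + k1 r^2 times it, then the intrinsics apply), "world_to_cam" (4x4, takes a point from world to camera coordinates). Camera axes: x right, y down, z forward; pixel columns grow to the right and rows downward; lengths in m; the calibration is good to about 2 mm. A picture is of the moment at which its call begins.
- manip.sign_off(): hands the job in; it is judged then, once.
Trained networks look in the newest picture that a camera, given by its name, has taken for a name from the list of things; names that differ only in an ending like _2 or _b are one class to them, and where a whole thing is asked for, a point or a joint stands for the part that bears it (a point fixed in the world has none). Each returns a list of dicts, best first, with "score" (0 to 1); they miss things now and then, are a little off and sometimes report something else, mostly with a low value. They report only what shows in the picture. A call takes as long as a camera call. They do not tell look-alikes from the thing itself.
- manip.spot_in(camera, query): "point" ([x, y, z] in m, in world coordinates, good to about 4 mm: the middle of the surface that is visible of it).
- manip.place_of(camera, query): "point" ([x, y, z] in m, in world coordinates, good to about 4 mm: a listed point, or the origin of a listed thing).
The state is a dict: "clock": time; "qpos": joint angles; "qd": joint speeds; "effort": joint torques, N m; "position": TCP position; "ee_rot": TCP orientation; "contact_force": force on the tool from outside, world axes, zero at the start; "moment": the same for the moment, N m; "width": finger opening in m; "gripper_force": force on a finger pad.
Only numpy, scipy, OpenCV 4.12 (cv2) and the standard library are available. Lean on these libraries where they do the work, as an engineer would, in place of code of your own. Each camera call takes 0.05 s, during which the arm holds its last target. There are 200 camera calls.

### The job

Close up this power converter: on each power module in the open case stack copper spreader plates, laid squarely on the module, that together fill the gap up to the cover as fully as the plates on the mat allow while still letting the cover seat. Then lay the finned cover on the case and press it down until both spring clips have snapped over it and it sits fully home on the rim. Leave the other things on the bench where they are.

Things in the scene. Friction and masses are not known exactly. Their poses are not given: they have to be found in the camera images.
- case: open die-cast aluminium case, fixed to the bench, left or right of the mat: 222 (its x) x 146 (its y) x 50 mm high, walls and floor 5 mm, so 45 mm deep inside. Origin: centre of its underside. Two or three power modules stand between low ribs on its floor, in a row of three places 68 mm apart along its x (one may be empty). The cover's underside comes to rest on the rim; sprung clips stand on both x ends
- clip_a (a joint): m the steel clip on the case's -x end is pushed outwards: 0 free, 0 to 1 mm snapped over the cover. 30 mm wide, it stands 20 mm above the rim, leaning outwards at the top; the cover, let go, rests on both noses 6 to 11 mm too high; pressing with 5 to 12 N (on the middle of the fins) pushes them out some 3 mm and lets it snap home
- clip_b (a joint): m the steel clip on the case's +x end is pushed outwards: 0 free, 0 to 1 mm snapped over the cover. 30 mm wide, it stands 20 mm above the rim, leaning outwards at the top; the cover, let go, rests on both noses 6 to 11 mm too high; pressing with 5 to 12 N (on the middle of the fins) pushes them out some 3 mm and lets it snap home
- module_a: black power module, 0.4 kg, standing in the case, 32 mm tall: bare aluminium top 36 (its x) x 46 (its y) mm and 2 brass terminals low on each of its two x sides, which reach 26 mm from its centre; axes parallel to the case's, which of the three places it has varies, and it may be absent. Origin: centre of its underside, on the case floor. 13 mm remain between its top and the underside of the seated cover
- module_b: black power module, 0.4 kg, standing in the case, 29 mm tall: bare aluminium top 36 (its x) x 46 (its y) mm and 3 brass terminals low on each of its two x sides, which reach 26 mm from its centre; axes parallel to the case's, which of the three places it has varies, and it may be absent. Origin: centre of its underside, on the case floor. 16 mm remain between its top and the underside of the seated cover
- module_c: black power module, 0.4 kg, standing in the case, 26 mm tall: bare aluminium top 36 (its x) x 46 (its y) mm and 4 brass terminals low on each of its two x sides, which reach 26 mm from its centre; axes parallel to the case's, which of the three places it has varies, and it may be absent. Origin: centre of its underside, on the case floor. 19 mm remain between its top and the underside of the seated cover
- thin1: loose copper spreader plate, 40 (its x) x 50 (its y) x 6 mm, lying flat on the mat among others; plain. Origin: centre of its underside, z up.
- thin2: loose copper spreader plate, 40 (its x) x 50 (its y) x 6 mm, lying flat on the mat among others; plain. Origin: centre of its underside, z up.
- thin3: loose copper spreader plate, 40 (its x) x 50 (its y) x 6 mm, lying flat on the mat among others; plain. Origin: centre of its underside, z up.
- thick1: loose copper spreader plate, 40 (its x) x 50 (its y) x 9 mm, lying flat on the mat among others; with two dark 7 mm holes. Origin: centre of its underside, z up.
- thick2: loose copper spreader plate, 40 (its x) x 50 (its y) x 9 mm, lying flat on the mat among others; with two dark 7 mm holes. Origin: centre of its underside, z up.
- thick3: loose copper spreader plate, 40 (its x) x 50 (its y) x 9 mm, lying flat on the mat among others; with two dark 7 mm holes. Origin: centre of its underside, z up.
- cover: loose finned aluminium cover, 0.45 kg, lying fins up on the other side of the mat: a 222 (its x) x 146 (its y) x 5 mm plate with a 5 mm deep lip below (208 x 132 mm outside, tapering inwards, 2 mm clear of the case walls). Origin: centre of the lip's lower edge; plate from z = 5 to 10 mm. Seated, its origin is 45 mm above the case's and its x lies along the case's x, either way round
- cover_fins (a point): centre of the top of the cover's block of fins, 34 mm above the cover's origin; the block runs along the cover's x: 150 long, 54 wide (y), 24 high from the plate up; grip it across its width
- phone: bystander: opened smartphone 148 x 71 x 8 mm beyond the mat. Origin: at its underside, centre
- board: bystander: small green circuit board 90 x 50 mm. Origin: at its underside, centre
- driver: bystander: screwdriver 150 mm long, red handle. Origin: at its underside, on its long axis
- tweezers: bystander: steel tweezers 120 mm. Origin: at its underside, centre
- solder_reel: bystander: grey reel 48 mm across, 35 high. Origin: at its underside, centre
- screw_box: bystander: open white screw box 34 x 34 x 16 mm among the plates. Origin: at its underside, centre
- flux_jar: bystander: small jar 30 mm across, 34 high, among the plates. Origin: at its underside, centre
Mind the look-alikes: they are no part of the job. What is shaped like the thick3 but purple is not meant.

How it is judged:
By the outcome, as a careful person would: the job done as asked, in the order asked, and still so for the second after the job is handed in, with the robot touching nothing.
Of module_a, module_b, module_c only 2 to 3 are there at a start; the rules pass over those that are not, and their reading is None.
At some moment in a run one of cover may be knocked a few centimetres aside while the robot is not near it.
Once in a run the grip may slacken for a moment while it holds something.
It also fails if it takes over 210 s, if anything falls off the work surface, if the arm or the gripper's body presses on something with over 40 N, if the wrist force passes 120 N, or if a joint passes its speed limit or range.

## Working session

There is one attempt and no reset: what is moved stays moved. The work goes in short steps, Python scripts to look and compute and a tool call to move; the robot and the scene stay as the last step left them, time stands still between calls to the robot, and variables do not carry over. Pictures are saved under pics/ and viewed, at most 14 in all, crops included, and the job is handed in when it is done.

Besides the shell and the picture viewer there is one more tool, called as name(argument=value, ...), one argument or row to a line, values as JSON. carry_out: Moves the arm, as the interface text tells. Shifts and turns lie within -1 to 1; 1 stands for 400 mm of shift or 30 degrees of turn. Its arguments: {"type":"object","properties":{"delta_pos":{"type":"array","items":{"type":"array","items":{"type":"number","minimum":-1,"maximum":1}}},"turn":{"type":"array","items":{"type":"array","items":{"type":"number","minimum":-1,"maximum":1}}},"claw":{"type":"array","items":{"type":"number"}},"force":{"type":"number"}},"required":["delta_pos","turn","claw"]}

```bash
ls; mkdir -p pics
cat > h.py <<'E'
import numpy as np, cv2
from rig import manip
from scipy.spatial.transform import Rotation as R
def snap(cam,fn=None):
    d=manip.get_image(cam)
    if fn: cv2.imwrite('pics/'+fn,d['image'][:,:,::-1])
    return d
def cloud(d):
    h,w=d['z_map'].shape
    u,v=np.meshgrid(np.arange(w),np.arange(h))
    xd=(u-d['cx'])/d['fx'];yd=(v-d['cy'])/d['fy']
    x,y=xd.copy(),yd.copy()
    for _ in range(8):
        s=1+d['k1']*(x*x+y*y); x=xd/s;y=yd/s
    z=d['z_map']; P=np.stack([x*z,y*z,z],-1)
    M=np.array(d['world_to_cam']); W=(P-M[:3,3])@M[:3,:3]
    W[z<=0]=np.nan
    return W
def proj(d,p):
    M=np.array(d['world_to_cam']);c=M[:3,:3]@np.array(p)+M[:3,3]
    x,y=c[0]/c[2],c[1]/c[2];s=1+d['k1']*(x*x+y*y)
    return d['fx']*x*s+d['cx'],d['fy']*y*s+d['cy']
E
python3 - <<'E'
from h import *
for c in ['top','scene']:
    d=snap(c,c+'0.png'); print(c,d['fx'],d['k1'],np.round(np.linalg.inv(d['world_to_cam']),3).tolist())
    if c=='top': np.savez('top0.npz',W=cloud(d),im=d['image']); D=d
    for n in ['case','cover','module_a','module_b','module_c','thin1','thick1','cover_fins']:
        for r in manip.place_of(c,n): print(c,n,np.round(r['point'],3),round(r['score'],2),np.round(proj(d,r['point'])))
print(manip.get_state())
E
```

```text
pics
top 513.5541810788847 -0.07496359571074786 [[0.006, -0.984, 0.179, 0.409], [-1.0, -0.005, 0.008, -0.015], [-0.007, -0.179, -0.984, 1.031], [0.0, 0.0, 0.0, 1.0]]
top case [ 0.569 -0.245  0.001] 0.87 [432. 221.]
top cover [ 0.559  0.252 -0.001] 0.83 [188. 225.]
top module_a [ 0.505 -0.252  0.006] 0.9 [437. 252.]
top module_a [ 0.572 -0.247  0.005] 0.58 [433. 220.]
top module_a [ 0.514 -0.054 -0.001] 0.34 [338. 248.]
top module_b [ 0.505 -0.252  0.006] 0.9 [437. 252.]
top module_b [ 0.572 -0.247  0.005] 0.58 [433. 220.]
top module_b [ 0.514 -0.054 -0.001] 0.34 [338. 248.]
top module_c [ 0.505 -0.252  0.006] 0.9 [437. 252.]
top module_c [ 0.572 -0.247  0.005] 0.58 [433. 220.]
top module_c [ 0.514 -0.054 -0.001] 0.34 [338. 248.]
top thin1 [ 0.66  -0.044 -0.006] 0.79 [333. 178.]
top thin1 [ 0.512 -0.054  0.001] 0.7 [338. 249.]
top thin1 [ 0.451 -0.051  0.004] 0.61 [336. 279.]
top thick1 [0.459 0.048 0.   ] 0.88 [287. 275.]
top thick1 [0.597 0.052 0.002] 0.77 [286. 207.]
top thick1 [0.366 0.009 0.   ] 0.64 [306. 323.]
top thick1 [0.668 0.043 0.001] 0.59 [291. 173.]
top cover_fins [0.56
[... 1347 characters left out ...]
0.32 [256. 162.]
{'clock': 0.9, 'qpos': array([ 1.02296605e+00,  2.75898245e-01,  1.50490328e+00, -1.21721223e-05,
        1.36069998e+00, -1.21000169e-01]), 'qd': array([-0.00045447,  0.00056413,  0.00048056,  0.00058523, -0.00214672,
        0.00081884]), 'effort': array([-4.53241209e-04, -4.16638505e+01, -2.46103173e+01,  1.45965537e-04,
       -2.36328354e-06, -2.41956769e-06]), 'position': array([0.2380677 , 0.52343462, 0.2313277 ]), 'ee_rot': array([2.05805183e-05, 2.11797466e-01, 9.77313579e-01, 4.10951350e-05]), 'contact_force': array([ 0.63988033, -0.0619769 ,  0.34767595]), 'moment': array([-0.0276414 ,  0.00203548, -0.00090838]), 'gripper_force': 0.0, 'width': 0.08541817561019222}
```

View pics/top0.png

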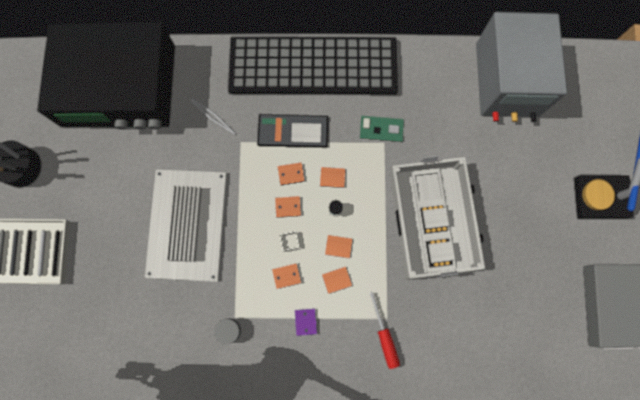

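```bash
cat > seg.py <<'E'
from h import *
z=np.load('top0.npz');W=z['W'];im=z['im']
bgr=im[:,:,::-1].copy()
cv2.imwrite('pics/crop1.png',cv2.resize(bgr[140:345,255:380],None,fx=4.5,fy=2.9*1,interpolation=cv2.INTER_CUBIC)) if 0 else None
a=cv2.resize(bgr[145:335,260:365],None,fx=3,fy=3,interpolation=cv2.INTER_CUBIC)
b=cv2.resize(bgr[145:335,375:490],None,fx=3,fy=3,interpolation=cv2.INTER_CUBIC)
cv2.imwrite('pics/crop1.png',np.hstack([a,b]))
# raised blobs on mat
zz=np.where(np.isnan(W[...,2]),0,W[...,2])
m=((zz>0.0035)&(np.abs(W[...,1])<0.13)&(W[...,0]>.3)&(W[...,0]<.75)).astype(np.uint8)
n,l,s,c=cv2.connectedComponentsWithStats(m)
for i in range(1,n):
    if s[i,4]<80: continue
    P=W[l==i]
    r=cv2.minAreaRect((P[:,:2]*1000).astype(np.float32))
    hsv=cv2.cvtColor(im,cv2.COLOR_RGB2HSV)[l==i]
    print(np.round(c[i]),s[i,4],'ctr',np.round(r[0],0),'size',np.round(r[1],0),'ang',round(r[2],1),'z',np.round(np.nanmedian(P[:,2])*1000,1),np.median(im[l==i],0))
E
python3 seg.py
```

```text
[292. 141.] 1028 ctr [723.  42.] size [ 53. 159.] ang 0.2 z 9.9 [88. 88. 85.]
[290. 173.] 535 ctr [667.  43.] size [64. 57.] ang 82.4 z 10.2 [193. 122.  83.]
[332. 177.] 498 ctr [660. -44.] size [58. 53.] ang 80.7 z 7.6 [195. 123.  84.]
[288. 207.] 555 ctr [597.  48.] size [63. 60.] ang 8.6 z 10.1 [194. 123.  84.]
[335. 208.] 219 ctr [589. -48.] size [34. 32.] ang 3.4 z 34.6 [46. 47. 46.]
[288. 240.] 251 ctr [528.  46.] size [53. 47.] ang 24.1 z 5.6 [187. 185. 174.]
[338. 246.] 577 ctr [514. -50.] size [64. 56.] ang 85.1 z 7.0 [198. 126.  86.]
[286. 276.] 564 ctr [455.  48.] size [56. 62.] ang 1.3 z 10.2 [199. 125.  86.]
[336. 280.] 587 ctr [447. -46.] size [57. 82.] ang 37.9 z 7.0 [200. 127.  87.]
[374. 304.] 94 ctr [ 402. -123.] size [53. 13.] ang 1.0 z 15.3 [175.5 176.  171. ]
[305. 321.] 553 ctr [368.  14.] size [54. 60.] ang 6.0 z 10.3 [119.  68. 146.]
```

View pics/crop1.png

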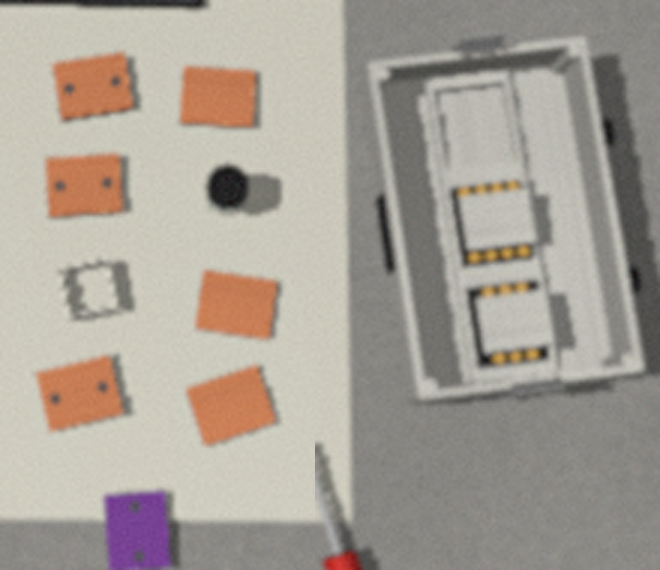

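```bash
cat > fit.py <<'E'
from h import *
def rects():
    z=np.load('top0.npz');W=z['W'];im=z['im'];hsv=cv2.cvtColor(im,cv2.COLOR_RGB2HSV)
    m=((hsv[...,0]>4)&(hsv[...,0]<20)&(hsv[...,1]>110)&(np.abs(W[...,1])<0.11)&(W[...,0]>.3)&(W[...,0]<.7)).astype(np.uint8)
    m=cv2.morphologyEx(m,cv2.MORPH_CLOSE,np.ones((3,3)))
    n,l,s,c=cv2.connectedComponentsWithStats(m)
    for i in range(1,n):
        if s[i,4]<200: continue
        P=W[l==i]; P=P[~np.isnan(P[:,0])]
        h=np.median(P[:,2]);P=P[np.abs(P[:,2]-h)<.002]
        r=cv2.minAreaRect((P[:,:2]*1000).astype(np.float32))
        print(np.round(c[i]),s[i,4],'ctr',np.round(r[0],1),'size',np.round(r[1],0),'ang',round(r[2],1),'z',round(h*1000,1))
rects()
z=np.load('top0.npz');W=z['W']
# case rim
P=W.reshape(-1,3);
for lo,hi,n in [(.045,.056,'rim'),(.024,.042,'modtops')]:
    Q=P[(P[:,2]>lo)&(P[:,2]<hi)&(P[:,1]<-.14)&(P[:,1]>-.36)&(P[:,0]>.43)&(P[:,0]<.72)]
    r=cv2.minAreaRect((Q[:,:2]*1000).astype(np.float32));print(n,len(Q),np.round(r[0]),np.round(r[1]),r[2])
Q=P[(P[:,2]>.006)&(P[:,2]<.02)&(P[:,1]>.14)&(P[:,1]<.36)&(P[:,0]>.43)&(P[:,0]<.72)]
r=cv2.minAreaRect((Q[:,:2]*1000).astype(np.float32));print('cover',np.round(r[0]),np.round(r[1]),r[2],np.median(Q[:,2]))
Q=P[(P[:,2]>.028)&(P[:,2]<.04)&(P[:,1]>.14)&(P[:,1]<.36)&(P[:,0]>.43)&(P[:,0]<.72)]
r=cv2.minAreaRect((Q[:,:2]*1000).astype(np.float32));print('fins',np.round(r[0]),np.round(r[1]),r[2],np.median(Q[:,2]))
for x,y in [(437,252),(433,220),(428,187)]:
    print(np.round(np.nanmedian(W[y-6:y+3,x-5:x+6].reshape(-1,3),0),4))
E
python3 fit.py
```

```text
[291. 173.] 429 ctr [665.3  42.8] size [38. 48.] ang 10.2 z 10.5
[332. 177.] 424 ctr [658.5 -42.9] size [47. 38.] ang 89.5 z 7.8
[288. 206.] 445 ctr [596.5  47.8] size [38. 48.] ang 4.3 z 10.4
[338. 246.] 448 ctr [516.5 -54.8] size [48. 37.] ang 82.2 z 7.4
[286. 276.] 468 ctr [457.   48.6] size [37. 48.] ang 14.7 z 10.3
[337. 280.] 464 ctr [449.8 -51.1] size [37. 48.] ang 18.6 z 7.4
rim 1200 [ 571. -246.] [228. 147.] 7.314000129699707
modtops 1638 [ 569. -252.] [226. 164.] 7.18972110748291
cover [576. 248.] [217. 288.] 89.2243423461914 0.01153247728128847
fins [559. 253.] [ 57. 152.] 87.80974578857422 0.03437920088845663
[ 0.5069 -0.246   0.0356]
[ 0.5705 -0.2409  0.0327]
[ 0.6429 -0.2386  0.0069]
```

```bash
cat >> h.py <<'E'
def plan(*wps):
    """wps: (x,y,z,psi_deg) TCP world, tool down, psi=angle of tool y axis"""
    s=manip.get_state();p=np.array(s['position']);w,x,y,z=s['ee_rot']
    r0=R.from_quat([x,y,z,w]);yy=r0.as_matrix()[:,1]
    print('t',round(s['clock'],2),'pos',np.round(p,4),'psi',round(np.degrees(np.arctan2(yy[1],yy[0])),2),'F',np.round(s['contact_force'],1),'w',round(s['width'],4),'q6',round(s['qpos'][5],2))
    for a in wps:
        t=np.radians(a[3]);Y=np.array([np.cos(t),np.sin(t),0]);Z=np.array([0,0,-1.]);X=np.cross(Y,Z)
        rt=R.from_matrix(np.stack([X,Y,Z],1))
        d=r0.inv().apply(np.array(a[:3])-p)/.4; tv=(r0.inv()*rt).as_rotvec()/np.radians(30)
        print(a,'delta',np.round(d,4).tolist(),'turn',np.round(tv,3).tolist(),'mm',round(np.linalg.norm(d)*400),'deg',round(np.linalg.norm(tv)*30,1))
E
python3 -c "
from h import *
plan((.5,.15,.3,90),(.5,.15,.3,94))"
```

```text
t 0.9 pos [0.2381 0.5234 0.2313] psi 65.54 F [ 0.6 -0.1  0.3] w 0.0854 q6 -0.12
(0.5, 0.15, 0.3, 90) delta [-0.9826, -0.5787, -0.1717] turn [0.0, 0.0, -0.815] mm 461 deg 24.5
(0.5, 0.15, 0.3, 94) delta [-0.9826, -0.5787, -0.1717] turn [0.0, 0.0, -0.949] mm 461 deg 28.5
```

carry_out(
  delta_pos=[
    [0,0,-0.1717],
    [-0.9826,-0.5787,-0.1717],
    [-0.9826,-0.5787,-0.1717],
    [-0.9826,-0.5787,-0.1717],
    [-0.9826,-0.5787,-0.1717],
    [-0.9826,-0.5787,-0.1717],
    [-0.9826,-0.5787,-0.1717],
    [-0.9826,-0.5787,-0.1717],
    [-0.9826,-0.5787,-0.1717],
    [-0.9826,-0.5787,-0.1717],
    [-0.9826,-0.5787,-0.1717],
    [-0.9826,-0.5787,-0.1717],
  ],
  turn=[
    [0,0,0],
    [0,0,-0.949],
    [0,0,-0.949],
    [0,0,-0.949],
    [0,0,-0.949],
    [0,0,-0.949],
    [0,0,-0.949],
    [0,0,-0.949],
    [0,0,-0.949],
    [0,0,-0.949],
    [0,0,-0.949],
    [0,0,-0.949],
  ],
  claw=[-1,-1,-1,-1,-1,-1,-1,-1,-1,-1,-1,-1],
)

```text
clock: 2.1
position: [0.5017, 0.1476, 0.2998]
ee_rot: [0.0, -0.033, 0.999, -0.0]
contact_force: [-0.9, -0.1, 0.1]
width: 0.085
gripper_force: 0.0
```

```bash
python3 -c "
from h import *
plan((.54,-.25,.3,97.3))"
```

```text
t 2.1 pos [0.5017 0.1476 0.2998] psi 93.76 F [-0.9 -0.1  0.1] w 0.085 q6 -1.48
(0.54, -0.25, 0.3, 97.3) delta [-0.0303, -0.9981, 0.0003] turn [-0.001, 0.001, -0.118] mm 399 deg 3.5
```

carry_out(
  delta_pos=[
    [-0.03,-0.998,0],
    [-0.03,-0.998,0],
    [-0.03,-0.998,0],
    [-0.03,-0.998,0],
    [-0.03,-0.998,0],
    [-0.03,-0.998,0],
    [-0.03,-0.998,0],
    [-0.03,-0.998,0],
    [-0.03,-0.998,0],
    [-0.03,-0.998,0],
    [-0.03,-0.998,0],
    [-0.03,-0.998,0],
  ],
  turn=[
    [0,0,-0.118],
    [0,0,-0.118],
    [0,0,-0.118],
    [0,0,-0.118],
    [0,0,-0.118],
    [0,0,-0.118],
    [0,0,-0.118],
    [0,0,-0.118],
    [0,0,-0.118],
    [0,0,-0.118],
    [0,0,-0.118],
    [0,0,-0.118],
  ],
  claw=[-1,-1,-1,-1,-1,-1,-1,-1,-1,-1,-1,-1],
)

```text
clock: 3.3
position: [0.54, -0.2453, 0.3003]
ee_rot: [0.0, -0.067, 0.998, 0.0]
contact_force: [0.6, -0.8, 0.7]
width: 0.0856
gripper_force: 0.0
```

```bash
python3 -c "
from h import *
plan()
d=snap('wrist','w1.png');W=cloud(d);np.savez('w1.npz',W=W,im=d['image']);print(d['fx'],np.round(np.linalg.inv(d['world_to_cam']),3).tolist())
for n in ['case','module_b']:
  for r in manip.place_of('wrist',n): print(n,np.round(r['point'],4),r['score'],np.round(proj(d,r['point'])))
"
```

```text
t 3.3 pos [ 0.54   -0.2453  0.3003] psi 97.69 F [ 0.6 -0.8  0.7] w 0.0856 q6 -2.25
356.21636254999834 [[-0.134, 0.952, 0.275, 0.471], [0.991, 0.128, 0.038, -0.254], [0.001, 0.278, -0.961, 0.443], [0.0, 0.0, 0.0, 1.0]]
module_b [ 0.5078 -0.2576  0.0055] 0.69 [309. 125.]
module_b [ 0.5742 -0.2445  0.0046] 0.62 [312. 179.]
```

View pics/w1.png

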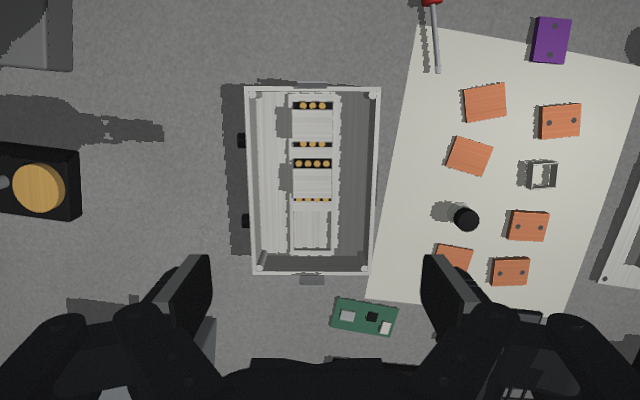

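```bash
cat > case.py <<'E'
from h import *
z=np.load('w1.npz');W=z['W'];im=z['im'];hsv=cv2.cvtColor(im,cv2.COLOR_RGB2HSV)
Z=np.nan_to_num(W[...,2]);reg=(W[...,1]<-.13)&(W[...,1]>-.35)&(W[...,0]>.43)&(W[...,0]<.70)
def rect(m,n):
    m=m.astype(np.uint8);k,l,s,c=cv2.connectedComponentsWithStats(m)
    for i in range(1,k):
        if s[i,4]<300: continue
        P=W[l==i];r=cv2.minAreaRect((P[:,:2]*1000).astype(np.float32))
        print(n,np.round(c[i]),s[i,4],'ctr',np.round(r[0],1),'size',np.round(r[1],1),'ang',round(r[2],2),'z',np.round(np.median(P[:,2]),4))
rect(reg&(Z>.046)&(Z<.055),'rim')
for lo in (.0275,.031,.034): rect(reg&(Z>lo-.001)&(Z<lo+.0045)&(hsv[...,1]<60)&(im.min(-1)>110),'mod%g'%lo)
for u,v in [(313,122),(313,180),(311,230),(350,150)]: print(np.round(np.nanmedian(W[v-5:v+6,u-5:u+6].reshape(-1,3),0),4))
E
python3 case.py
```

```text
rim [312. 179.] 3136 ctr [ 574.  -244.3] size [224.6 146.3] ang 7.47 z 0.05
mod0.0275 [312. 183.] 984 ctr [ 572.4 -244.8] size [36. 45.] ang 6.78 z 0.0309
mod0.031 [312. 125.] 1249 ctr [ 505.5 -253.5] size [35.  45.6] ang 7.64 z 0.034
mod0.031 [312. 183.] 1008 ctr [ 572.2 -244.8] size [36.4 45. ] ang 6.71 z 0.0312
mod0.034 [312. 125.] 1152 ctr [ 505.4 -253.5] size [34.9 45.6] ang 7.69 z 0.0341
[ 0.501  -0.2528  0.0339]
[ 0.5684 -0.2439  0.0312]
[ 0.642  -0.2372  0.0052]
[ 0.531  -0.203   0.0052]
```

```bash
cat > plates.py <<'E'
from h import *
def plates(W,im,zmin=.003):
    hsv=cv2.cvtColor(im,cv2.COLOR_RGB2HSV)
    m=((hsv[...,0]>4)&(hsv[...,0]<20)&(hsv[...,1]>110)).astype(np.uint8)
    m=cv2.morphologyEx(m,cv2.MORPH_CLOSE,np.ones((5,5)))
    n,l,s,c=cv2.connectedComponentsWithStats(m)
    for i in range(1,n):
        if s[i,4]<500: continue
        P=W[l==i]; P=P[~np.isnan(P[:,0])]
        h=np.median(P[:,2]);P=P[np.abs(P[:,2]-h)<.0015]
        r=cv2.minAreaRect((P[:,:2]*1000).astype(np.float32));sz=r[1];a=r[2]+(90 if sz[0]<sz[1] else 0)
        print(np.round(c[i]),s[i,4],'ctr',np.round(r[0],1),'size',np.round(sorted(sz),1),'psi(y axis)',round(a,1),'z',round(h*1000,1))
if __name__=='__main__':
    z=np.load('w1.npz');plates(z['W'],z['im'])
    plan((.457,.0486,.1,104.7),(.457,.0486,.30,104.7))
E
python3 plates.py
```

```text
[485. 102.] 1358 ctr [451.2 -50.6] size [39.6 50.7] psi(y axis) 108.9 z 6.1
[559. 121.] 1322 ctr [458.1  49. ] size [39.8 50.9] psi(y axis) 105.5 z 9.2
[469. 156.] 1221 ctr [517.9 -53.9] size [39.1 50.4] psi(y axis) 81.6 z 6.3
[ 38. 187.] 2060 ctr [ 621.1 -576.9] size [59.3 59.9] psi(y axis) 97.4 z 41.9
[527. 225.] 1110 ctr [597.8  48.8] size [39.8 50.5] psi(y axis) 95.0 z 9.3
[456. 255.] 580 ctr [655.4 -41.6] size [30.1 50.6] psi(y axis) 85.5 z 6.4
[509. 271.] 1011 ctr [666.6  43.6] size [40.3 51. ] psi(y axis) 99.3 z 9.4
t 3.45 pos [ 0.54   -0.246   0.3004] psi 97.66 F [-0.4  0.5  0.5] w 0.0854 q6 -2.25
(0.457, 0.0486, 0.1, 104.7) delta [0.1078, 0.7576, 0.5009] turn [-0.0, 0.001, -0.235] mm 366 deg 7.0
(0.457, 0.0486, 0.3, 104.7) delta [0.1076, 0.7575, 0.0009] turn [-0.0, 0.001, -0.235] mm 306 deg 7.0
```

carry_out(
  delta_pos=[
    [0.11,0.758,0.2],
    [0.11,0.758,0.2],
    [0.11,0.758,0.3],
    [0.11,0.758,0.5],
    [0.11,0.758,0.5],
    [0.11,0.758,0.5],
    [0.11,0.758,0.5],
    [0.11,0.758,0.5],
    [0.11,0.758,0.5],
    [0.11,0.758,0.5],
    [0.11,0.758,0.5],
    [0.11,0.758,0.5],
  ],
  turn=[
    [0,0,-0.255],
    [0,0,-0.255],
    [0,0,-0.255],
    [0,0,-0.255],
    [0,0,-0.255],
    [0,0,-0.255],
    [0,0,-0.255],
    [0,0,-0.255],
    [0,0,-0.255],
    [0,0,-0.255],
    [0,0,-0.255],
    [0,0,-0.255],
  ],
  claw=[-0.5,-0.5,-0.5,-0.5,-0.5,-0.5,-0.5,-0.5,-0.5,-0.5,-0.5,-0.5],
)

```text
clock: 4.65
position: [0.458, 0.0466, 0.1012]
ee_rot: [0.002, -0.132, 0.991, -0.0]
contact_force: [0.1, 0.1, 0.6]
width: 0.0639
gripper_force: 0.0
```

```bash
python3 -c "
from plates import *
d=snap('wrist','w2.png');W=cloud(d);plates(W,d['image'])
plan((.458,.049,.004,105.4),(.458,.049,-.001,105.4))
"
```

```text
[181. 151.] 4252 ctr [450.6 -50.1] size [39.7 50.7] psi(y axis) 109.0 z 6.1
[320. 198.] 3943 ctr [457.6  49.8] size [40.5 49.3] psi(y axis) 104.1 z 9.1
[162. 237.] 3539 ctr [517.3 -53.3] size [41.5 50.3] psi(y axis) 82.0 z 6.1
[273. 347.] 1596 ctr [593.1  48.7] size [33.7 49.4] psi(y axis) 94.6 z 9.1
[157. 387.] 952 ctr [656.5 -45.2] size [30.9 41.2] psi(y axis) 108.3 z 6.4
t 4.7 pos [0.4577 0.0466 0.101 ] psi 105.13 F [-0.4  0.2  0.4] w 0.0639 q6 -1.88
(0.458, 0.049, 0.004, 105.4) delta [-0.0016, 0.0058, 0.2426] turn [-0.002, 0.005, -0.009] mm 97 deg 0.3
(0.458, 0.049, -0.001, 105.4) delta [-0.0016, 0.0058, 0.2551] turn [-0.002, 0.005, -0.009] mm 102 deg 0.3
```

View pics/w2.png

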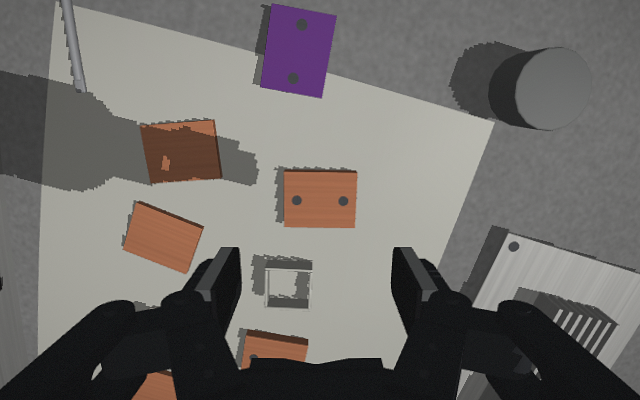

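carry_out(
  delta_pos=[
    [-0.0015,0.007,0.11],
    [-0.0015,0.007,0.2],
    [-0.0015,0.007,0.23],
    [-0.0015,0.007,0.243],
    [-0.0015,0.007,0.243],
    [-0.0015,0.007,0.243],
  ],
  turn=[
    [0,0,0.015],
    [0,0,0.015],
    [0,0,0.015],
    [0,0,0.015],
    [0,0,0.015],
    [0,0,0.015],
  ],
  claw=[-0.5,-0.5,-0.4,-0.35,-0.35,-0.35],
)

```text
clock: 5.3
position: [0.4575, 0.05, 0.0037]
ee_rot: [0.001, -0.128, 0.992, -0.0]
contact_force: [0.1, 0.2, -0.4]
width: 0.0573
gripper_force: 0.0
```

carry_out(
  delta_pos=[
    [0,0,0.005],
    [0,0,0.0075],
    [0,0,0.01],
  ],
  turn=[
    [0,0,0],
    [0,0,0],
    [0,0,0],
  ],
  claw=[-0.35,-0.35,-0.35],
)

```text
clock: 5.6
position: [0.4567, 0.0503, -0.0008]
ee_rot: [0.001, -0.128, 0.992, -0.0]
contact_force: [-0.2, 0.8, -0.2]
width: 0.0575
gripper_force: 0.0
```

carry_out(
  delta_pos=[
    [0,0,0.0025],
    [0,0,0.005],
    [0,0,0.0065],
    [0,0,0.0065],
  ],
  turn=[
    [0,0,0],
    [0,0,0],
    [0,0,0],
    [0,0,0],
  ],
  claw=[-0.35,-0.35,-0.35,-0.35],
)

```text
clock: 6.0
position: [0.4562, 0.0503, -0.004]
ee_rot: [-0.0, -0.128, 0.992, 0.0]
contact_force: [-0.3, -0.3, -0.3]
width: 0.0576
gripper_force: 0.0
```

carry_out(
  delta_pos=[
    [0,0,0],
    [0,0,0],
    [0,0,0],
    [0,0,0],
    [0,0,-0.02],
    [0,0,-0.05],
    [0,0,-0.12],
    [0,0,-0.2],
    [0,0,-0.28],
    [0,0,-0.28],
  ],
  turn=[
    [0,0,0],
    [0,0,0],
    [0,0,0],
    [0,0,0],
    [0,0,0],
    [0,0,0],
    [0,0,0],
    [0,0,0],
    [0,0,0],
    [0,0,0],
  ],
  claw=[0.4,0.4,0.4,0.4,0.4,0.4,0.4,0.4,0.4,0.4],
  force=60,
)

```text
clock: 7.0
position: [0.4594, 0.0502, 0.112]
ee_rot: [0.004, -0.128, 0.992, -0.001]
contact_force: [0.1, 0.1, -2.5]
width: 0.0479
gripper_force: 62.8
```

```bash
python3 -c "
from plates import *
d=snap('wrist','w3.png');W=cloud(d);plates(W,d['image'])
plan((.572,-.245,.12,97.4),)
"
```

```text
[182. 145.] 3933 ctr [450.5 -49.9] size [39.5 50.2] psi(y axis) 109.0 z 6.0
[164. 228.] 3261 ctr [517.1 -53.3] size [40.3 50.2] psi(y axis) 82.1 z 6.1
[310. 278.] 12619 ctr [460.3  51.2] size [41.4 49.6] psi(y axis) 105.1 z 123.5
[176. 384.] 671 ctr [660.3 -25.4] size [21.2 42.5] psi(y axis) 169.6 z 6.3
t 7.05 pos [0.4578 0.0503 0.11  ] psi 104.76 F [-0.4  0.1 -1.9] w 0.0482 q6 -1.87
(0.572, -0.245, 0.12, 97.4) delta [-0.0882, -0.7867, -0.0236] turn [-0.002, 0.009, 0.245] mm 317 deg 7.4
```

View pics/w3.png

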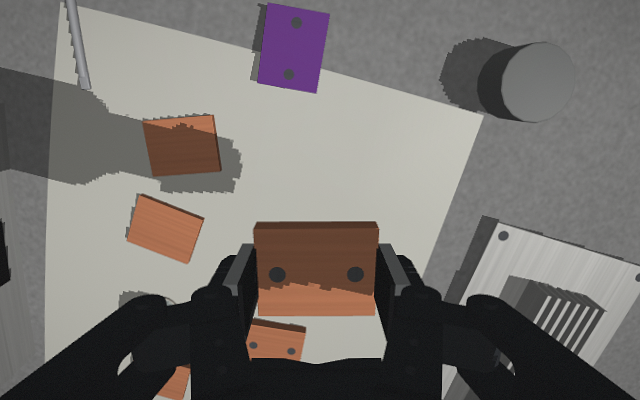

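carry_out(
  delta_pos=[
    [-0.02,-0.08,-0.024],
    [-0.04,-0.18,-0.024],
    [-0.05,-0.28,-0.024],
    [-0.06,-0.38,-0.024],
    [-0.07,-0.48,-0.024],
    [-0.08,-0.58,-0.024],
    [-0.085,-0.68,-0.024],
    [-0.085,-0.75,-0.024],
    [-0.085,-0.787,-0.024],
    [-0.085,-0.787,-0.024],
    [-0.085,-0.787,-0.024],
    [-0.085,-0.787,-0.024],
  ],
  turn=[
    [0,0,0.03],
    [0,0,0.06],
    [0,0,0.1],
    [0,0,0.15],
    [0,0,0.2],
    [0,0,0.245],
    [0,0,0.245],
    [0,0,0.245],
    [0,0,0.245],
    [0,0,0.245],
    [0,0,0.245],
    [0,0,0.245],
  ],
  claw=[0.4,0.4,0.4,0.4,0.4,0.4,0.4,0.4,0.4,0.4,0.4,0.4],
)

```text
clock: 8.25
position: [0.5685, -0.2434, 0.1173]
ee_rot: [-0.001, -0.065, 0.998, 0.001]
contact_force: [-0.0, 0.2, -1.9]
width: 0.0485
gripper_force: 62.8
```

```bash
python3 -c "
from plates import *
plan((.5708,-.245,.034,97.4),)
d=snap('wrist');plates(cloud(d),d['image'])
"
```

```text
t 8.25 pos [ 0.5685 -0.2434  0.1173] psi 97.47 F [-0.   0.2 -1.9] w 0.0485 q6 -2.22
(0.5708, -0.245, 0.034, 97.4) delta [-0.0054, -0.005, 0.2083] turn [0.004, -0.002, 0.002] mm 83 deg 0.2
[604.  67.] 4004 ctr [450.9 -50.3] size [39.9 51.9] psi(y axis) 109.2 z 6.0
[573. 158.] 3428 ctr [517.6 -54.2] size [39.7 51.3] psi(y axis) 81.9 z 6.1
[311. 172.] 511 ctr [ 550.8 -247.8] size [ 8.1 40.5] psi(y axis) 98.0 z 20.8
[316. 268.] 10744 ctr [ 569.3 -242.5] size [41.1 50. ] psi(y axis) 97.7 z 128.9
[631. 270.] 764 ctr [601.1  26.6] size [15.7 42.4] psi(y axis) 23.2 z 8.6
[542. 314.] 1219 ctr [654.2 -41.4] size [30.4 51.7] psi(y axis) 84.3 z 6.3
[614. 337.] 2033 ctr [666.8  42.9] size [41.  50.5] psi(y axis) 98.3 z 9.2
```

carry_out(
  delta_pos=[
    [-0.007,-0.007,0.06],
    [-0.007,-0.007,0.14],
    [-0.007,-0.007,0.19],
    [-0.007,-0.007,0.208],
    [-0.007,-0.007,0.214],
    [-0.007,-0.007,0.219],
    [-0.007,-0.007,0.219],
  ],
  turn=[
    [0,0,0],
    [0,0,0],
    [0,0,0],
    [0,0,0],
    [0,0,0],
    [0,0,0],
    [0,0,0],
  ],
  claw=[0.4,0.4,0.4,0.4,0.4,0.4,0.4],
)

```text
clock: 9.0
position: [0.5732, -0.248, 0.0313]
ee_rot: [0.001, -0.065, 0.998, -0.001]
contact_force: [0.1, -1.6, -1.5]
width: 0.0482
gripper_force: 62.8
```

```bash
python3 -c "
from plates import *
plan((.5715,-.2457,.028,97.4),)
d=snap('wrist');plates(cloud(d),d['image'])
"
```

```text
t 9.0 pos [ 0.5732 -0.248   0.0313] psi 97.42 F [ 0.1 -1.6 -1.5] w 0.0482 q6 -2.22
(0.5715, -0.2457, 0.028, 97.4) delta [0.0036, 0.0064, 0.0081] turn [-0.002, 0.003, 0.001] mm 4 deg 0.1
[316. 268.] 10742 ctr [ 574.1 -247.1] size [41.2 50.1] psi(y axis) 97.6 z 42.9
[623. 379.] 841 ctr [643.7 -42.1] size [15. 46.] psi(y axis) 60.7 z 6.2
```

carry_out(
  delta_pos=[
    [0.0036,0.006,0],
    [0.0036,0.006,0.003],
    [0.0036,0.006,0.006],
    [0.0036,0.006,0.008],
    [0.0036,0.006,0.008],
  ],
  turn=[
    [0,0,0],
    [0,0,0],
    [0,0,0],
    [0,0,0],
    [0,0,0],
  ],
  claw=[0.4,0.4,0.4,0.4,0.4],
)

```text
clock: 9.55
position: [0.5708, -0.2457, 0.0284]
ee_rot: [0.0, -0.065, 0.998, -0.0]
contact_force: [-2.6, 1.0, 6.7]
width: 0.0481
gripper_force: 63.7
```

```bash
python3 -c "
from plates import *
plan()
d=snap('wrist');plates(cloud(d),d['image'])
"
```

```text
t 9.55 pos [ 0.5708 -0.2457  0.0284] psi 97.41 F [-2.6  1.   6.7] w 0.0481 q6 -2.22
[316. 261.] 12154 ctr [ 571.7 -244.7] size [41.2 50.2] psi(y axis) 97.8 z 40.0
[626. 383.] 562 ctr [642.3 -40.5] size [11.8 38. ] psi(y axis) 60.8 z 6.1
```

carry_out(
  delta_pos=[
    [0,0,0],
    [0,0,0],
    [0,0,0],
    [0,0,-0.02],
    [0,0,-0.08],
    [0,0,-0.18],
    [0,0,-0.25],
    [0,0,-0.25],
    [0,0,-0.25],
  ],
  turn=[
    [0,0,0],
    [0,0,0],
    [0,0,0],
    [0,0,0],
    [0,0,0],
    [0,0,0],
    [0,0,0],
    [0,0,0],
    [0,0,0],
  ],
  claw=[-0.4,-0.4,-0.4,-0.4,-0.4,-0.4,-0.4,-0.4,-0.4],
)

```text
clock: 10.5
position: [0.571, -0.2458, 0.1278]
ee_rot: [0.001, -0.065, 0.998, -0.0]
contact_force: [-0.5, -0.4, -0.7]
width: 0.0598
gripper_force: 0.0
```

```bash
python3 -c "
from plates import *
plan((.5965,.0488,.05,95))
d=snap('wrist');plates(cloud(d),d['image'])
"
```

```text
t 10.5 pos [ 0.571  -0.2458  0.1278] psi 97.41 F [-0.5 -0.4 -0.7] w 0.0598 q6 -2.22
(0.5965, 0.0488, 0.05, 95) delta [-0.158, 0.7223, 0.1942] turn [-0.002, 0.003, 0.08] mm 306 deg 2.4
[598.  65.] 3701 ctr [451.  -50.7] size [39.5 52.2] psi(y axis) 109.1 z 6.0
[569. 152.] 3233 ctr [517.6 -53.9] size [39.5 51.6] psi(y axis) 81.7 z 6.1
[316. 196.] 4668 ctr [ 571.6 -244.9] size [39.9 49.6] psi(y axis) 97.8 z 40.0
[628. 261.] 951 ctr [598.9  32.9] size [21.2 41. ] psi(y axis) 7.6 z 8.9
[540. 303.] 1019 ctr [645.9 -37.3] size [25.2 56.3] psi(y axis) 64.4 z 6.3
[612. 327.] 2167 ctr [666.   43.2] size [41.4 51.8] psi(y axis) 99.3 z 9.3
```

carry_out(
  delta_pos=[
    [-0.158,0.7223,-0.02],
    [-0.158,0.7223,-0.02],
    [-0.158,0.7223,-0.02],
    [-0.158,0.7223,-0.02],
    [-0.158,0.7223,-0.02],
    [-0.158,0.7223,-0.02],
    [-0.158,0.7223,0.1],
    [-0.158,0.7223,0.19],
    [-0.158,0.7223,0.19],
    [-0.158,0.7223,0.19],
    [-0.158,0.7223,0.19],
  ],
  turn=[
    [0,0,0.08],
    [0,0,0.08],
    [0,0,0.08],
    [0,0,0.08],
    [0,0,0.08],
    [0,0,0.08],
    [0,0,0.08],
    [0,0,0.08],
    [0,0,0.08],
    [0,0,0.08],
    [0,0,0.08],
  ],
  claw=[-0.4,-0.4,-0.4,-0.4,-0.4,-0.4,-0.4,-0.4,-0.4,-0.4,-0.4],
)

```text
clock: 11.65
position: [0.5975, 0.0485, 0.0523]
ee_rot: [0.001, -0.043, 0.999, -0.0]
contact_force: [0.2, -0.2, 0.1]
width: 0.0597
gripper_force: 0.0
```

```bash
python3 -c "
from plates import *
plan((.597,.0488,-.004,95))
d=snap('wrist');plates(cloud(d),d['image'])
"
```

```text
t 11.65 pos [0.5975 0.0485 0.0523] psi 94.97 F [ 0.2 -0.2  0.1] w 0.0597 q6 -1.69
(0.597, 0.0488, -0.004, 95) delta [0.0016, 0.0008, 0.1406] turn [-0.0, 0.005, -0.001] mm 56 deg 0.1
[130.  58.] 7934 ctr [517.7 -53.5] size [39.7 51.3] psi(y axis) 81.8 z 5.9
[316. 222.] 5976 ctr [597.5  49.3] size [40.9 49.5] psi(y axis) 94.3 z 9.1
[152. 286.] 1939 ctr [651.7 -43.8] size [25.7 44.2] psi(y axis) 86.7 z 6.0
[298. 324.] 4756 ctr [666.4  44.3] size [41.  49.8] psi(y axis) 99.8 z 9.1
```

carry_out(
  delta_pos=[
    [0,0.001,0.07],
    [0,0.001,0.12],
    [0,0.001,0.138],
    [0,0.001,0.138],
    [0,0.001,0.138],
    [0,0.001,0.138],
    [0,0.001,0.138],
    [0,0.001,0.12],
    [0,0.001,0.08],
    [0,0.001,0],
    [0,0.001,-0.1],
    [0,0.001,-0.18],
  ],
  turn=[
    [0,0,0],
    [0,0,0],
    [0,0,0],
    [0,0,0],
    [0,0,0],
    [0,0,0],
    [0,0,0],
    [0,0,0],
    [0,0,0],
    [0,0,0],
    [0,0,0],
    [0,0,0],
  ],
  claw=[-0.4,-0.4,-0.4,0.4,0.4,0.4,0.4,0.4,0.4,0.4,0.4,0.4],
)

```text
clock: 12.9
position: [0.5962, 0.0494, 0.125]
ee_rot: [0.0, -0.044, 0.999, 0.0]
contact_force: [-0.1, -0.0, -1.3]
width: 0.0485
gripper_force: 42.1
```

```bash
python3 -c "
from plates import *
plan((.571,-.2455,.13,97.5))
"
```

```text
t 12.9 pos [0.5962 0.0494 0.125 ] psi 95.0 F [-0.1 -0.  -1.3] w 0.0485 q6 -1.69
(0.571, -0.2455, 0.13, 97.5) delta [0.1271, -0.729, -0.0126] turn [0.0, 0.002, -0.083] mm 296 deg 2.5
```

carry_out(
  delta_pos=[
    [0.01,-0.02,-0.012],
    [0.02,-0.1,-0.012],
    [0.04,-0.2,-0.012],
    [0.055,-0.3,-0.012],
    [0.07,-0.4,-0.012],
    [0.09,-0.5,-0.012],
    [0.105,-0.6,-0.012],
    [0.12,-0.7,-0.012],
    [0.127,-0.729,-0.012],
    [0.127,-0.729,-0.012],
    [0.127,-0.729,-0.012],
    [0.127,-0.729,-0.012],
  ],
  turn=[
    [0,0,0],
    [0,0,-0.02],
    [0,0,-0.04],
    [0,0,-0.06],
    [0,0,-0.083],
    [0,0,-0.083],
    [0,0,-0.083],
    [0,0,-0.083],
    [0,0,-0.083],
    [0,0,-0.083],
    [0,0,-0.083],
    [0,0,-0.083],
  ],
  claw=[0.4,0.4,0.4,0.4,0.4,0.4,0.4,0.4,0.4,0.4,0.4,0.4],
  force=70,
)

```text
clock: 14.1
position: [0.5706, -0.2438, 0.1273]
ee_rot: [-0.001, -0.066, 0.998, 0.001]
contact_force: [0.8, 1.2, -1.2]
width: 0.0474
gripper_force: 75.7
```

```bash
cat > pl.py <<'E'
import sys
from plates import *
a=[float(x) for x in sys.argv[1:]]
d=snap('wrist');plates(cloud(d),d['image'])
plan(*([tuple(a)] if a else []))
E
python3 pl.py .571 -.2455 .045 97.5
```

```text
[595.  66.] 3670 ctr [451.1 -50.9] size [39.5 51.7] psi(y axis) 109.1 z 6.1
[566. 153.] 3238 ctr [517.7 -54.1] size [39.8 51.7] psi(y axis) 81.5 z 6.1
[315. 246.] 14709 ctr [ 571.2 -242.9] size [41.3 50.2] psi(y axis) 97.0 z 138.4
[534. 307.] 1372 ctr [656.4 -41.3] size [34.  50.2] psi(y axis) 85.9 z 6.3
[610. 328.] 2197 ctr [666.4  43.7] size [41.3 52.3] psi(y axis) 98.4 z 9.2
t 14.15 pos [ 0.5709 -0.2437  0.1275] psi 97.59 F [-0.3  0.1 -1. ] w 0.0479 q6 -2.22
(0.571, -0.2455, 0.045, 97.5) delta [0.0001, -0.0046, 0.2062] turn [0.002, -0.001, 0.003] mm 83 deg 0.1
```

carry_out(
  delta_pos=[
    [0,0,0.06],
    [0,0,0.14],
    [0,0,0.19],
    [0,0,0.205],
    [0,0,0.212],
    [0,0,0.212],
  ],
  turn=[
    [0,0,0],
    [0,0,0],
    [0,0,0],
    [0,0,0],
    [0,0,0],
    [0,0,0],
  ],
  claw=[0.4,0.4,0.4,0.4,0.4,0.4],
)

```text
clock: 14.75
position: [0.5717, -0.2453, 0.0436]
ee_rot: [0.001, -0.066, 0.998, -0.0]
contact_force: [-0.2, 0.3, -2.1]
width: 0.0479
gripper_force: 75.6
```

```bash
python3 pl.py
```

```text
[630. 180.] 1001 ctr [521.5 -78.7] size [14.4 34.3] psi(y axis) 19.9 z 5.6
[316. 255.] 13213 ctr [ 572.2 -244.5] size [41.2 50.1] psi(y axis) 97.3 z 54.9
[615. 369.] 1167 ctr [642.8 -35.5] size [20.8 52.9] psi(y axis) 61.3 z 6.2
t 14.8 pos [ 0.572  -0.2456  0.0441] psi 97.53 F [ 0.1  0.4 -1. ] w 0.0479 q6 -2.22
```

carry_out(
  delta_pos=[
    [0,0,0.005],
    [0,0,0.01],
    [0,0,0.015],
    [0,0,0.017],
    [0,0,0.017],
  ],
  turn=[
    [0,0,0],
    [0,0,0],
    [0,0,0],
    [0,0,0],
    [0,0,0],
  ],
  claw=[0.4,0.4,0.4,0.4,0.4],
)

```text
clock: 15.3
position: [0.5713, -0.2458, 0.0376]
ee_rot: [0.001, -0.065, 0.998, -0.0]
contact_force: [-1.4, 0.5, 6.3]
width: 0.0474
gripper_force: 77.1
```

carry_out(
  delta_pos=[
    [0,0,0],
    [0,0,0],
    [0,0,0],
    [0,0,-0.02],
    [0,0,-0.08],
    [0,0,-0.16],
    [0,0,-0.22],
    [0,0,-0.22],
    [0,0,-0.22],
  ],
  turn=[
    [0,0,0],
    [0,0,0],
    [0,0,0],
    [0,0,0],
    [0,0,0],
    [0,0,0],
    [0,0,0],
    [0,0,0],
    [0,0,0],
  ],
  claw=[-0.4,-0.4,-0.4,-0.4,-0.4,-0.4,-0.4,-0.4,-0.4],
)

```text
clock: 16.2
position: [0.5711, -0.2456, 0.1247]
ee_rot: [0.0, -0.065, 0.998, -0.0]
contact_force: [-0.6, -0.1, -0.3]
width: 0.0597
gripper_force: 0.0
```

```bash
python3 pl.py .666 .0437 .05 99.3
```

```text
[601.  65.] 3773 ctr [451.  -50.5] size [39.6 52.4] psi(y axis) 108.8 z 6.1
[571. 153.] 3296 ctr [517.7 -54. ] size [39.7 51.6] psi(y axis) 81.6 z 6.1
[316. 200.] 5320 ctr [ 571.7 -245.1] size [40.4 49.6] psi(y axis) 97.4 z 48.9
[542. 305.] 963 ctr [645.4 -36.8] size [24.6 56.7] psi(y axis) 63.3 z 6.3
[613. 330.] 2117 ctr [666.5  43.8] size [41.4 50.8] psi(y axis) 100.9 z 9.2
t 16.25 pos [ 0.5705 -0.2452  0.1236] psi 97.5 F [0.2 0.8 0.4] w 0.0601 q6 -2.22
(0.666, 0.0437, 0.05, 99.3) delta [-0.3312, 0.6848, 0.1843] turn [0.002, -0.002, -0.06] mm 313 deg 1.8
```

carry_out(
  delta_pos=[
    [-0.33,0.685,-0.02],
    [-0.33,0.685,-0.02],
    [-0.33,0.685,-0.02],
    [-0.33,0.685,-0.02],
    [-0.33,0.685,-0.02],
    [-0.33,0.685,-0.02],
    [-0.33,0.685,0.1],
    [-0.33,0.685,0.184],
    [-0.33,0.685,0.184],
    [-0.33,0.685,0.184],
    [-0.33,0.685,0.184],
  ],
  turn=[
    [0,0,-0.065],
    [0,0,-0.065],
    [0,0,-0.065],
    [0,0,-0.065],
    [0,0,-0.065],
    [0,0,-0.065],
    [0,0,-0.065],
    [0,0,-0.065],
    [0,0,-0.065],
    [0,0,-0.065],
    [0,0,-0.065],
  ],
  claw=[-0.4,-0.4,-0.4,-0.4,-0.4,-0.4,-0.4,-0.4,-0.4,-0.4,-0.4],
)

```text
clock: 17.35
position: [0.6674, 0.0428, 0.0521]
ee_rot: [0.001, -0.082, 0.997, -0.0]
contact_force: [0.6, -0.1, 0.4]
width: 0.0597
gripper_force: 0.0
```

```bash
python3 pl.py .666 .044 -.004 99.5
```

```text
[168. 184.] 6369 ctr [659.9 -41.2] size [40.6 50.6] psi(y axis) 86.6 z 6.0
[318. 220.] 5999 ctr [666.3  44.3] size [40.3 49.7] psi(y axis) 99.7 z 9.1
[340. 347.] 526 ctr [746.  72.] size [12.4 23.9] psi(y axis) 179.1 z 9.8
t 17.4 pos [0.6676 0.0427 0.0526] psi 99.4 F [ 0.2 -0.4  0.8] w 0.0597 q6 -1.77
(0.666, 0.044, -0.004, 99.5) delta [0.0041, 0.004, 0.1414] turn [-0.001, 0.007, -0.003] mm 57 deg 0.2
```

carry_out(
  delta_pos=[
    [0.001,0.002,0.07],
    [0.001,0.002,0.12],
    [0.001,0.002,0.138],
    [0.001,0.002,0.138],
    [0.001,0.002,0.138],
    [0.001,0.002,0.138],
    [0.001,0.002,0.138],
    [0.001,0.002,0.12],
    [0.001,0.002,0.08],
    [0.001,0.002,0],
    [0.001,0.002,-0.1],
    [0.001,0.002,-0.18],
  ],
  turn=[
    [0,0,0],
    [0,0,0],
    [0,0,0],
    [0,0,0],
    [0,0,0],
    [0,0,0],
    [0,0,0],
    [0,0,0],
    [0,0,0],
    [0,0,0],
    [0,0,0],
    [0,0,0],
  ],
  claw=[-0.4,-0.4,-0.4,0.4,0.4,0.4,0.4,0.4,0.4,0.4,0.4,0.4],
)

```text
clock: 18.6
position: [0.6659, 0.0441, 0.1248]
ee_rot: [0.001, -0.082, 0.997, 0.0]
contact_force: [0.4, 0.2, -1.5]
width: 0.0477
gripper_force: 72.5
```

```bash
python3 pl.py .5045 -.254 .14 97.5
```

```text
[204. 163.] 3477 ctr [660.2 -41.2] size [40.1 50.7] psi(y axis) 86.7 z 6.0
[316. 267.] 10997 ctr [665.8  44.7] size [41.  49.8] psi(y axis) 99.5 z 136.2
t 18.65 pos [0.6692 0.044  0.1309] psi 99.45 F [ 1.5 -0.3  2. ] w 0.0474 q6 -1.77
(0.5045, -0.254, 0.14, 97.5) delta [0.5281, -0.6673, -0.0272] turn [-0.004, 0.022, 0.065] mm 341 deg 2.1
```

carry_out(
  delta_pos=[
    [0.02,-0.03,-0.03],
    [0.08,-0.1,-0.03],
    [0.16,-0.2,-0.03],
    [0.24,-0.3,-0.03],
    [0.32,-0.4,-0.03],
    [0.4,-0.5,-0.03],
    [0.47,-0.59,-0.03],
    [0.51,-0.65,-0.03],
    [0.524,-0.667,-0.03],
    [0.524,-0.667,-0.03],
    [0.524,-0.667,-0.03],
    [0.524,-0.667,-0.03],
  ],
  turn=[
    [0,0,0],
    [0,0,0.02],
    [0,0,0.04],
    [0,0,0.06],
    [0,0,0.066],
    [0,0,0.066],
    [0,0,0.066],
    [0,0,0.066],
    [0,0,0.066],
    [0,0,0.066],
    [0,0,0.066],
    [0,0,0.066],
  ],
  claw=[0.4,0.4,0.4,0.4,0.4,0.4,0.4,0.4,0.4,0.4,0.4,0.4],
)

```text
clock: 19.85
position: [0.503, -0.2521, 0.1343]
ee_rot: [-0.0, -0.066, 0.998, 0.001]
contact_force: [0.7, -0.1, -1.5]
width: 0.0479
gripper_force: 72.5
```

carry_out(
  delta_pos=[
    [0,0,0.06],
    [0,0,0.14],
    [0,0,0.19],
    [0,0,0.205],
    [0,0,0.21],
    [0,0,0.21],
  ],
  turn=[
    [0,0,0],
    [0,0,0],
    [0,0,0],
    [0,0,0],
    [0,0,0],
    [0,0,0],
  ],
  claw=[0.4,0.4,0.4,0.4,0.4,0.4],
)

```text
clock: 20.45
position: [0.5035, -0.2533, 0.0512]
ee_rot: [0.001, -0.066, 0.998, -0.0]
contact_force: [-0.4, 0.3, -1.3]
width: 0.0478
gripper_force: 72.5
```

```bash
python3 pl.py .5045 -.254 .03 97.5
```

```text
[634. 187.] 788 ctr [458.3 -72.5] size [ 5.6 40.4] psi(y axis) 20.2 z 5.2
[316. 266.] 10952 ctr [ 503.5 -252.7] size [41.3 49.9] psi(y axis) 97.7 z 62.7
[614. 280.] 3205 ctr [517.  -56.2] size [40.  49.2] psi(y axis) 82.0 z 6.2
[313. 343.] 3289 ctr [ 552.2 -247.7] size [ 2.9 49. ] psi(y axis) 97.5 z 45.5
t 20.5 pos [ 0.5037 -0.2536  0.0516] psi 97.51 F [ 0.8 -0.3 -0.9] w 0.0479 q6 -2.29
(0.5045, -0.254, 0.03, 97.5) delta [-0.0019, -0.0011, 0.054] turn [-0.003, 0.003, 0.0] mm 22 deg 0.1
```

carry_out(
  delta_pos=[
    [-0.0047,-0.003,0.015],
    [-0.0047,-0.003,0.03],
    [-0.0047,-0.003,0.04],
    [-0.0047,-0.003,0.045],
    [-0.0047,-0.003,0.049],
    [-0.0047,-0.003,0.052],
    [-0.0047,-0.003,0.052],
  ],
  turn=[
    [0,0,0],
    [0,0,0],
    [0,0,0],
    [0,0,0],
    [0,0,0],
    [0,0,0],
    [0,0,0],
  ],
  claw=[0.4,0.4,0.4,0.4,0.4,0.4,0.4],
)

```text
clock: 21.2
position: [0.5043, -0.2543, 0.0315]
ee_rot: [-0.0, -0.065, 0.998, 0.0]
contact_force: [-4.7, 1.5, 10.3]
width: 0.0476
gripper_force: 73.9
```

```bash
python3 pl.py
```

```text
[316. 263.] 11332 ctr [ 504.2 -253.4] size [41.2 50. ] psi(y axis) 97.6 z 43.0
[625. 295.] 1707 ctr [518.8 -75.2] size [21.5 46. ] psi(y axis) 22.2 z 6.0
[315. 355.] 923 ctr [ 552.1 -247.6] size [ 2.4 48.8] psi(y axis) 97.7 z 35.3
t 21.25 pos [ 0.5043 -0.2544  0.0315] psi 97.46 F [-2.9  2.7 10.3] w 0.0474 q6 -2.29
```

carry_out(
  delta_pos=[
    [-0.001,0,-0.006],
    [-0.003,0,-0.006],
    [-0.003,0,-0.001],
    [-0.003,0,-0.001],
    [-0.003,0,-0.001],
    [-0.003,0,-0.001],
    [-0.003,0,-0.02],
    [-0.003,0,-0.08],
    [-0.003,0,-0.16],
    [-0.003,0,-0.24],
    [-0.003,0,-0.24],
    [-0.003,0,-0.24],
  ],
  turn=[
    [0,0,0],
    [0,0,0],
    [0,0,0],
    [0,0,0],
    [0,0,0],
    [0,0,0],
    [0,0,0],
    [0,0,0],
    [0,0,0],
    [0,0,0],
    [0,0,0],
    [0,0,0],
  ],
  claw=[0.4,0.4,0.4,-0.4,-0.4,-0.4,-0.4,-0.4,-0.4,-0.4,-0.4,-0.4],
)

```text
clock: 22.45
position: [0.5062, -0.2545, 0.1268]
ee_rot: [0.001, -0.065, 0.998, -0.001]
contact_force: [-1.2, -0.1, 0.2]
width: 0.0601
gripper_force: 0.0
```

```bash
python3 pl.py .517 -.054 .05 81.8
```

```text
[585. 153.] 3249 ctr [450.6 -50.5] size [40.2 51.9] psi(y axis) 108.7 z 6.1
[316. 198.] 4603 ctr [ 506.4 -254. ] size [40.3 49.5] psi(y axis) 97.5 z 43.0
[555. 232.] 2752 ctr [517.3 -53.9] size [39.7 51.9] psi(y axis) 81.7 z 6.2
[316. 284.] 4694 ctr [ 571.5 -245. ] size [41.1 49.5] psi(y axis) 97.2 z 48.9
t 22.5 pos [ 0.5054 -0.254   0.1256] psi 97.47 F [-0.6 -0.   0.5] w 0.0598 q6 -2.29
(0.517, -0.054, 0.05, 81.8) delta [-0.0938, 0.492, 0.1892] turn [0.001, -0.001, 0.522] mm 214 deg 15.7
```

carry_out(
  delta_pos=[
    [-0.093,0.491,0],
    [-0.093,0.491,0],
    [-0.093,0.491,0],
    [-0.093,0.491,0.04],
    [-0.093,0.491,0.1],
    [-0.093,0.491,0.189],
    [-0.093,0.491,0.189],
    [-0.093,0.491,0.189],
    [-0.093,0.491,0.189],
    [-0.093,0.491,0.189],
  ],
  turn=[
    [0,0,0.522],
    [0,0,0.522],
    [0,0,0.522],
    [0,0,0.522],
    [0,0,0.522],
    [0,0,0.522],
    [0,0,0.522],
    [0,0,0.522],
    [0,0,0.522],
    [0,0,0.522],
  ],
  claw=[-0.4,-0.4,-0.4,-0.4,-0.4,-0.4,-0.4,-0.4,-0.4,-0.4],
)

```text
clock: 23.5
position: [0.5183, -0.0555, 0.0515]
ee_rot: [0.001, 0.072, 0.997, -0.0]
contact_force: [0.7, -0.1, -0.2]
width: 0.06
gripper_force: 0.0
```

```bash
python3 pl.py .517 -.054 -.005 81.8
```

```text
[306.  97.] 7667 ctr [450.7 -50.1] size [39.7 49.8] psi(y axis) 108.7 z 6.0
[317. 219.] 5990 ctr [517.2 -53.6] size [40.3 49.6] psi(y axis) 81.8 z 6.0
[ 18. 345.] 2291 ctr [ 554.6 -224. ] size [12.1 22.4] psi(y axis) 40.8 z 39.1
t 23.55 pos [ 0.5182 -0.0554  0.0515] psi 81.76 F [ 1.1  0.1 -0.2] w 0.0596 q6 -1.67
(0.517, -0.054, -0.005, 81.8) delta [0.0039, 0.0031, 0.1412] turn [-0.0, 0.005, -0.001] mm 57 deg 0.2
```

carry_out(
  delta_pos=[
    [0.004,0.004,0.07],
    [0.004,0.004,0.12],
    [0.004,0.004,0.139],
    [0.004,0.004,0.139],
    [0.004,0.004,0.139],
    [0.004,0.004,0.139],
    [0.004,0.004,0.139],
    [0.004,0.004,0.12],
    [0.004,0.004,0.08],
    [0.004,0.004,0],
    [0.004,0.004,-0.1],
    [0.004,0.004,-0.2],
  ],
  turn=[
    [0,0,0],
    [0,0,0],
    [0,0,0],
    [0,0,0],
    [0,0,0],
    [0,0,0],
    [0,0,0],
    [0,0,0],
    [0,0,0],
    [0,0,0],
    [0,0,0],
    [0,0,0],
  ],
  claw=[-0.4,-0.4,-0.4,0.4,0.4,0.4,0.4,0.4,0.4,0.4,0.4,0.4],
)

```text
clock: 24.75
position: [0.5157, -0.0531, 0.1321]
ee_rot: [0.0, 0.072, 0.997, 0.0]
contact_force: [0.3, -0.7, -1.6]
width: 0.0477
gripper_force: 72.2
```

```bash
python3 pl.py .506 -.2545 .14 97.5
```

```text
[306. 101.] 3757 ctr [450.8 -50.3] size [39.7 49.6] psi(y axis) 108.8 z 6.0
[ 43. 221.] 3923 ctr [ 506.5 -253.7] size [39.8 52.4] psi(y axis) 97.9 z 42.7
[316. 267.] 10313 ctr [517.3 -52.4] size [41.1 49.8] psi(y axis) 82.1 z 140.7
[ 79. 298.] 4085 ctr [ 571.8 -244.7] size [40.9 52.8] psi(y axis) 97.7 z 48.6
[351. 339.] 2095 ctr [659.9 -41.3] size [41.6 49.5] psi(y axis) 86.3 z 6.3
t 24.8 pos [ 0.5201 -0.054   0.139 ] psi 81.8 F [1.5 0.2 3.6] w 0.0473 q6 -1.66
(0.506, -0.2545, 0.14, 97.5) delta [-0.0365, -0.5012, -0.0016] turn [-0.006, 0.025, -0.523] mm 201 deg 15.7
```

carry_out(
  delta_pos=[
    [-0.005,-0.03,-0.02],
    [-0.01,-0.1,-0.02],
    [-0.015,-0.18,-0.02],
    [-0.02,-0.26,-0.02],
    [-0.03,-0.35,-0.02],
    [-0.04,-0.45,-0.02],
    [-0.044,-0.5,-0.02],
    [-0.044,-0.502,-0.02],
    [-0.044,-0.502,-0.02],
    [-0.044,-0.502,-0.02],
    [-0.044,-0.502,-0.02],
  ],
  turn=[
    [0,0,-0.05],
    [0,0,-0.12],
    [0,0,-0.2],
    [0,0,-0.3],
    [0,0,-0.4],
    [0,0,-0.5],
    [0,0,-0.523],
    [0,0,-0.523],
    [0,0,-0.523],
    [0,0,-0.523],
    [0,0,-0.523],
  ],
  claw=[0.4,0.4,0.4,0.4,0.4,0.4,0.4,0.4,0.4,0.4,0.4],
)

```text
clock: 25.9
position: [0.5046, -0.2529, 0.1383]
ee_rot: [0.0, -0.066, 0.998, 0.0]
contact_force: [0.8, -0.3, -0.7]
width: 0.0477
gripper_force: 72.3
```

carry_out(
  delta_pos=[
    [0,0,0.06],
    [0,0,0.14],
    [0,0,0.18],
    [0,0,0.2],
    [0,0,0.2],
    [0,0,0.2],
  ],
  turn=[
    [0,0,0],
    [0,0,0],
    [0,0,0],
    [0,0,0],
    [0,0,0],
    [0,0,0],
  ],
  claw=[0.4,0.4,0.4,0.4,0.4,0.4],
)

```text
clock: 26.5
position: [0.5054, -0.2542, 0.0589]
ee_rot: [0.001, -0.066, 0.998, -0.0]
contact_force: [-0.5, 0.3, 0.0]
width: 0.0474
gripper_force: 72.3
```

```bash
python3 pl.py .506 -.2545 .03 97.5
```

```text
[630. 179.] 1274 ctr [457.3 -69.9] size [11.7 40.5] psi(y axis) 20.2 z 5.8
[316. 279.] 16959 ctr [ 506.9 -253.3] size [41.  49.7] psi(y axis) 97.9 z 66.9
t 26.55 pos [ 0.5056 -0.2544  0.0593] psi 97.52 F [ 0.1  0.4 -0.5] w 0.0477 q6 -2.29
(0.506, -0.2545, 0.03, 97.5) delta [-0.0009, -0.0002, 0.0732] turn [-0.003, 0.003, 0.001] mm 29 deg 0.1
```

carry_out(
  delta_pos=[
    [0.002,-0.001,0.015],
    [0.002,-0.001,0.03],
    [0.002,-0.001,0.038],
    [0.002,-0.001,0.043],
    [0.002,-0.001,0.046],
    [0.002,-0.001,0.047],
    [0.002,-0.001,0.047],
  ],
  turn=[
    [0,0,0],
    [0,0,0],
    [0,0,0],
    [0,0,0],
    [0,0,0],
    [0,0,0],
    [0,0,0],
  ],
  claw=[0.4,0.4,0.4,0.4,0.4,0.4,0.4],
)

```text
clock: 27.25
position: [0.5036, -0.2546, 0.0405]
ee_rot: [-0.0, -0.065, 0.998, 0.0]
contact_force: [-2.6, 1.4, 7.4]
width: 0.0478
gripper_force: 74.9
```

carry_out(
  delta_pos=[
    [0,0,0],
    [0,0,0],
    [0,0,0],
    [0,0,-0.02],
    [0,0,-0.08],
    [0,0,-0.16],
    [0,0,-0.26],
    [0,0,-0.38],
    [0,0,-0.5],
    [0,0,-0.5],
    [0,0,-0.5],
    [0,0,-0.5],
  ],
  turn=[
    [0,0,0],
    [0,0,0],
    [0,0,0],
    [0,0,0],
    [0,0,0],
    [0,0,0],
    [0,0,0],
    [0,0,0],
    [0,0,0],
    [0,0,0],
    [0,0,0],
    [0,0,0],
  ],
  claw=[-0.4,-0.4,-0.4,-0.4,-0.4,-0.4,-0.4,-0.6,-0.8,-1,-1,-1],
)

```text
clock: 28.45
position: [0.503, -0.2541, 0.2382]
ee_rot: [-0.001, -0.065, 0.998, 0.001]
contact_force: [0.4, -0.5, 0.9]
width: 0.0853
gripper_force: 0.0
```

```bash
python3 pl.py .545 .13 .25 92
python3 - <<'E'
from h import *
d=snap('top','top1.png');W=cloud(d);P=W.reshape(-1,3)
s=P[(P[:,2]>.028)&(P[:,2]<.04)&(P[:,1]>.1)&(P[:,1]<.42)&(P[:,0]>.40)&(P[:,0]<.72)]
r=cv2.minAreaRect((s[:,:2]*1000).astype(np.float32));print('fins',np.round(r[0]),np.round(r[1]),r[2],len(s))
d=snap('wrist','w4.png')
E
```

```text
[509. 140.] 1721 ctr [451.  -50.6] size [39.8 50.1] psi(y axis) 109.1 z 6.1
[315. 170.] 2410 ctr [ 505.3 -253.9] size [40.  49.1] psi(y axis) 97.6 z 48.9
[315. 232.] 2332 ctr [ 571.6 -245.1] size [40.2 48.9] psi(y axis) 98.0 z 48.9
[ 16. 237.] 1724 ctr [ 621.6 -565. ] size [36.7 61. ] psi(y axis) 172.0 z 41.8
t 28.5 pos [ 0.5029 -0.254   0.2376] psi 97.5 F [ 0.2 -0.2  0.2] w 0.0856 q6 -2.29
(0.545, 0.13, 0.25, 92.0) delta [-0.2295, 0.9382, -0.0292] turn [0.004, -0.005, 0.183] mm 387 deg 5.5
fins [558. 254.] [ 57. 151.] 88.45491790771484 1308
```

View pics/w4.png

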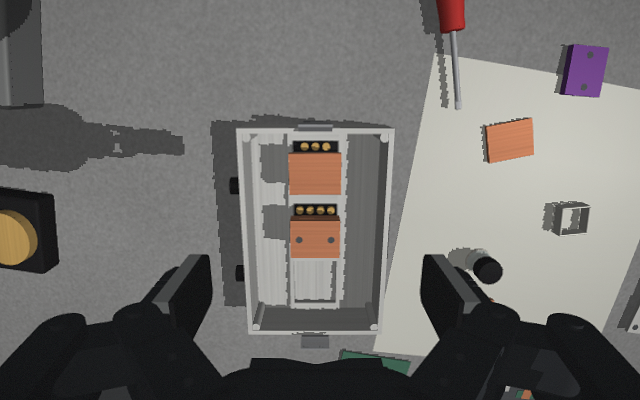

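carry_out(
  delta_pos=[
    [-0.2295,0.938,-0.03],
    [-0.2295,0.938,-0.03],
    [-0.2295,0.938,-0.03],
    [-0.2295,0.938,-0.03],
    [-0.2295,0.938,-0.03],
    [-0.2295,0.938,-0.03],
    [-0.2295,0.938,-0.03],
    [-0.2295,0.938,-0.03],
    [-0.2295,0.938,-0.03],
    [-0.2295,0.938,-0.03],
    [-0.2295,0.938,-0.03],
    [-0.2295,0.938,-0.03],
  ],
  turn=[
    [0,0,0.2],
    [0,0,0.3],
    [0,0,0.3],
    [0,0,0.3],
    [0,0,0.3],
    [0,0,0.3],
    [0,0,0.3],
    [0,0,0.3],
    [0,0,0.3],
    [0,0,0.3],
    [0,0,0.3],
    [0,0,0.3],
  ],
  claw=[-1,-1,-1,-1,-1,-1,-1,-1,-1,-1,-1,-1],
)

```text
clock: 29.8
position: [0.5458, 0.1279, 0.251]
ee_rot: [-0.0, 0.014, 1.0, -0.0]
contact_force: [-0.4, 0.2, -0.1]
width: 0.0855
gripper_force: 0.0
```

```bash
cat > cov.py <<'E'
from h import *
import sys
d=snap('wrist','w5.png');W=cloud(d);P=W[~np.isnan(W[...,0])]
def rc(lo,hi,n,b):
    s=P[(P[:,2]>lo)&(P[:,2]<hi)&(P[:,0]>b[0])&(P[:,0]<b[1])&(P[:,1]>b[2])&(P[:,1]<b[3])]
    if len(s)<20: print(n,len(s));return
    r=cv2.minAreaRect((s[:,:2]*1000).astype(np.float32));print(n,len(s),np.round(r[0],1),np.round(r[1],1),round(r[2],2),np.round(np.median(s[:,2]),4))
rc(.032,.037,'fins',(.4,.75,.13,.40));rc(.0075,.0125,'plate',(.4,.75,.14,.40))
if len(sys.argv)>1: plan(tuple(float(x) for x in sys.argv[1:]))
E
python3 cov.py .558 .254 .08 88.2
```

```text
fins 3488 [559.9 255.3] [ 55.4 150.3] 87.92 0.034
plate 17689 [560.  255.5] [147.6 223.5] 87.75 0.0101
t 29.85 pos [0.5459 0.1279 0.2512] psi 88.38 F [ 0.4  0.1 -0.4] w 0.086 q6 -1.44
(0.558, 0.254, 0.08, 88.2) delta [-0.0215, 0.3161, 0.4278] turn [-0.001, -0.001, 0.006] mm 213 deg 0.2
```

View pics/w5.png

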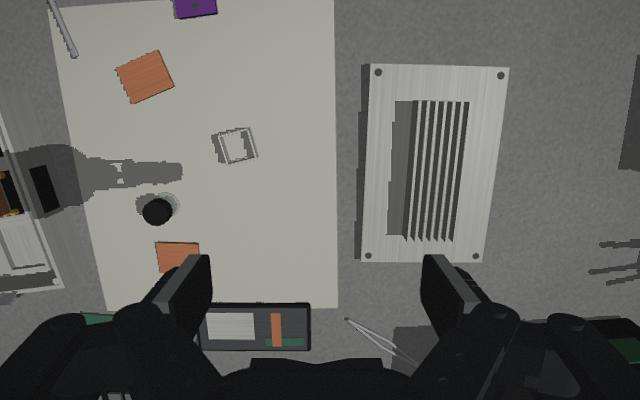

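carry_out(
  delta_pos=[
    [-0.027,0.1,0.1],
    [-0.027,0.2,0.2],
    [-0.027,0.3,0.3],
    [-0.027,0.3195,0.4],
    [-0.027,0.3195,0.45],
    [-0.027,0.3195,0.45],
    [-0.027,0.3195,0.45],
    [-0.027,0.3195,0.45],
  ],
  turn=[
    [0,0,0.018],
    [0,0,0.018],
    [0,0,0.018],
    [0,0,0.018],
    [0,0,0.018],
    [0,0,0.018],
    [0,0,0.018],
    [0,0,0.018],
  ],
  claw=[-0.8,-0.8,-0.8,-0.8,-0.8,-0.8,-0.8,-0.8],
)

```text
clock: 30.65
position: [0.562, 0.2563, 0.0737]
ee_rot: [0.002, 0.019, 1.0, 0.001]
contact_force: [0.3, 0.4, -0.5]
width: 0.0772
gripper_force: 0.0
```

```bash
python3 cov.py .560 .2553 .013 87.85
```

```text
fins 10597 [559.7 255. ] [ 54.4 150.8] 87.71 0.034
plate 66720 [560.1 255.1] [147.3 223.8] 87.66 0.01
t 30.7 pos [0.562  0.2564 0.0739] psi 87.88 F [-0.7  0.3 -0.4] w 0.077 q6 -1.22
(0.56, 0.2553, 0.013, 87.85) delta [0.0056, -0.0031, 0.1522] turn [0.003, 0.008, 0.001] mm 61 deg 0.3
```

carry_out(
  delta_pos=[
    [0,0,0.06],
    [0,0,0.11],
    [0,0,0.14],
    [0,0,0.15],
    [0,0,0.15],
    [0,0,0.15],
    [0,0,0.15],
    [0,0,0.15],
    [0,0,0.15],
    [0,0,0.15],
  ],
  turn=[
    [0,0,0],
    [0,0,0],
    [0,0,0],
    [0,0,0],
    [0,0,0],
    [0,0,0],
    [0,0,0],
    [0,0,0],
    [0,0,0],
    [0,0,0],
  ],
  claw=[-0.8,-0.8,-0.8,-0.8,-0.8,0.4,0.4,0.4,0.4,0.4],
  force=90,
)

```text
clock: 31.7
position: [0.5611, 0.2566, 0.0132]
ee_rot: [0.001, 0.018, 1.0, 0.0]
contact_force: [-0.4, -2.2, 5.3]
width: 0.0522
gripper_force: 95.5
```

carry_out(
  delta_pos=[
    [0,0,-0.01],
    [0,0,-0.03],
    [0,0,-0.07],
    [0,0,-0.13],
    [0,0,-0.2],
    [0,0,-0.28],
    [0,0,-0.34],
    [0,0,-0.34],
    [0,0,-0.34],
  ],
  turn=[
    [0,0,0],
    [0,0,0],
    [0,0,0],
    [0,0,0],
    [0,0,0],
    [0,0,0],
    [0,0,0],
    [0,0,0],
    [0,0,0],
  ],
  claw=[0.4,0.4,0.4,0.4,0.4,0.4,0.4,0.4,0.4],
)

```text
clock: 32.6
position: [0.5596, 0.2567, 0.1471]
ee_rot: [-0.0, 0.018, 1.0, 0.0]
contact_force: [0.4, -0.4, -5.4]
width: 0.0519
gripper_force: 95.2
```

Run:
```python
from h import *
z=np.load('w1.npz')
d=snap('wrist','w6.png');W=cloud(d);plan((.573,-.05,.17,97.4),(.573,-.2447,.17,97.4))
P=W[~np.isnan(W[...,0])]
s=P[(P[:,2]>.10)&(P[:,2]<.2)];h,b=np.histogram(s[:,2],np.arange(.1,.2,.002));print([(round(b[i],3),h[i]) for i in np.argsort(-h)[:6]])
# case outline from w1 (rim top points, percentile edges in case frame)
P=z['W'].reshape(-1,3);t=np.radians(7.4)
s=P[(P[:,2]>.048)&(P[:,2]<.0525)&(P[:,1]<-.14)&(P[:,1]>-.36)&(P[:,0]>.43)&(P[:,0]<.7)]
q=(s[:,:2]-[.573,-.2445])@np.array([[np.cos(t),-np.sin(t)],[np.sin(t),np.cos(t)]])
for lo in (-.12,.10): print('xend',lo,[round(np.median(v),4) for v in [q[(q[:,0]>lo)&(q[:,0]<lo+.02)&(abs(q[:,1])>.03)&(abs(q[:,1])<.06)][:,0]]])
for lo in (-.08,.06):
    for a,b in ((-.1,-.03),(.03,.1)): print('yend',lo,a,round(np.median(q[(q[:,1]>lo)&(q[:,1]<lo+.02)&(q[:,0]>a)&(q[:,0]<b)][:,1]),4))
```

```text
t 32.65 pos [0.5588 0.2564 0.1459] psi 87.96 F [ 0.8 -0.4 -5.2] w 0.0519 q6 -1.22
(0.573, -0.05, 0.17, 97.4) delta [-0.0626, -0.7643, -0.0597] turn [-0.001, -0.006, -0.315] mm 308 deg 9.4
(0.573, -0.2447, 0.17, 97.4) delta [-0.0799, -1.2507, -0.0593] turn [-0.001, -0.006, -0.315] mm 502 deg 9.4
[(np.float64(0.142), np.int64(46866)), (np.float64(0.144), np.int64(35426)), (np.float64(0.166), np.int64(10703)), (np.float64(0.168), np.int64(6926)), (np.float64(0.164), np.int64(1265)), (np.float64(0.16), np.int64(1171))]
xend -0.12 [np.float64(-0.1085)]
xend 0.1 [np.float64(0.1075)]
yend -0.08 -0.1 -0.07
yend -0.08 0.03 -0.0699
yend 0.06 -0.1 0.0701
yend 0.06 0.03 0.0697
```

View pics/w6.png

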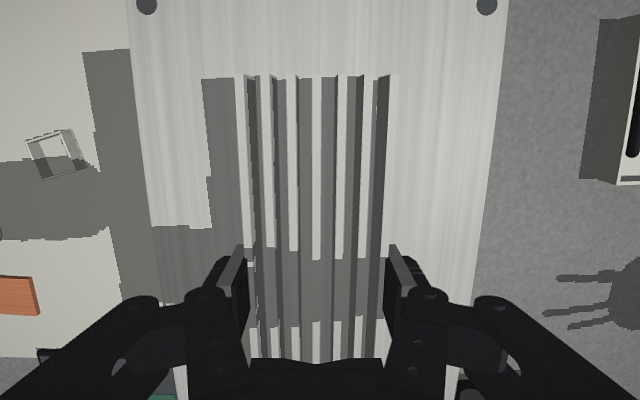

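carry_out(
  delta_pos=[
    [-0.005,-0.02,-0.03],
    [-0.01,-0.06,-0.05],
    [-0.015,-0.13,-0.06],
    [-0.02,-0.2,-0.06],
    [-0.03,-0.28,-0.06],
    [-0.035,-0.36,-0.06],
    [-0.04,-0.44,-0.06],
    [-0.05,-0.52,-0.06],
    [-0.055,-0.6,-0.06],
    [-0.06,-0.68,-0.06],
    [-0.0626,-0.74,-0.06],
    [-0.0626,-0.764,-0.06],
  ],
  turn=[
    [0,0,-0.01],
    [0,0,-0.03],
    [0,0,-0.05],
    [0,0,-0.08],
    [0,0,-0.12],
    [0,0,-0.16],
    [0,0,-0.2],
    [0,0,-0.24],
    [0,0,-0.28],
    [0,0,-0.3],
    [0,0,-0.31],
    [0,0,-0.315],
  ],
  claw=[0.4,0.4,0.4,0.4,0.4,0.4,0.4,0.4,0.4,0.4,0.4,0.4],
)

```text
clock: 33.85
position: [0.5738, -0.0525, 0.1707]
ee_rot: [-0.001, -0.063, 0.998, -0.0]
contact_force: [0.5, -0.1, -3.9]
width: 0.0519
gripper_force: 95.4
```

```bash
python3 -c "
from h import *
plan((.5725,-.2446,.15,97.4))"
```

```text
t 33.85 pos [ 0.5738 -0.0525  0.1707] psi 97.28 F [ 0.5 -0.1 -3.9] w 0.0519 q6 -1.91
(0.5725, -0.2446, 0.15, 97.4) delta [0.0638, -0.4759, 0.0522] turn [-0.001, -0.003, -0.004] mm 193 deg 0.2
```

carry_out(
  delta_pos=[
    [0.005,-0.03,0],
    [0.01,-0.08,0],
    [0.02,-0.16,0],
    [0.03,-0.24,0],
    [0.04,-0.32,0.02],
    [0.055,-0.4,0.04],
    [0.06,-0.45,0.052],
    [0.0625,-0.478,0.052],
    [0.0625,-0.478,0.052],
    [0.0625,-0.478,0.052],
    [0.0625,-0.478,0.052],
    [0.0625,-0.478,0.052],
  ],
  turn=[
    [0,0,0],
    [0,0,0],
    [0,0,0],
    [0,0,0],
    [0,0,0],
    [0,0,0],
    [0,0,0],
    [0,0,0],
    [0,0,0],
    [0,0,0],
    [0,0,0],
    [0,0,0],
  ],
  claw=[0.4,0.4,0.4,0.4,0.4,0.4,0.4,0.4,0.4,0.4,0.4,0.4],
)

```text
clock: 35.05
position: [0.5743, -0.241, 0.151]
ee_rot: [0.0, -0.065, 0.998, 0.0]
contact_force: [0.7, 0.5, -4.1]
width: 0.0517
gripper_force: 95.5
```

```bash
cat > held.py <<'E'
from h import *
import sys
def held(fn=None):
    d=snap('wrist',fn);W=cloud(d);P=W[~np.isnan(W[...,0])]
    s=manip.get_state();c=np.array(s['position']);w,x,y,z=s['ee_rot'];M=R.from_quat([x,y,z,w]).as_matrix()
    q=(P-c)@M   # tool coords; z down
    pl=q[(q[:,2]>-.001)&(q[:,2]<.006)&(abs(q[:,0])<.2)&(abs(q[:,1])<.1)]
    A=np.c_[pl[:,:2],np.ones(len(pl))];k=np.linalg.lstsq(A,pl[:,2],rcond=None)[0];print('plate n',len(pl),'tilt',np.round(k,4))
    fi=q[(q[:,2]<-.017)&(q[:,2]>-.026)&(abs(q[:,1])<.022)]
    print('fin end tool x (expect 75):',np.round(np.percentile(fi[:,0],[99.5,99.9]),4))
    print('plate x max (expect 111)',np.round(np.percentile(pl[:,0],[99.5,99.9]),4))
    for a,b in ((.03,.05),(.05,.07),(.07,.09)):
        m=pl[(pl[:,0]>a)&(pl[:,0]<b)];print('y edges',np.round(np.percentile(m[:,1],[.2,99.8]),4))
held(*(sys.argv[1:2]))
plan((.5725,-.2446,.10,97.4))
E
python3 held.py w7.png
```

```text
plate n 83345 tilt [ 0.0006 -0.0015  0.0031]
fin end tool x (expect 75): [0.0759 0.0762]
plate x max (expect 111) [0.1043 0.105 ]
y edges [-0.0718  0.0739]
y edges [-0.0719  0.0738]
y edges [-0.0717  0.0738]
t 35.1 pos [ 0.5743 -0.2412  0.151 ] psi 97.48 F [-0.2  0.3 -5.1] w 0.0523 q6 -2.21
(0.5725, -0.2446, 0.1, 97.4) delta [0.0056, -0.0078, 0.1274] turn [0.0, 0.001, 0.003] mm 51 deg 0.1
```

View pics/w7.png

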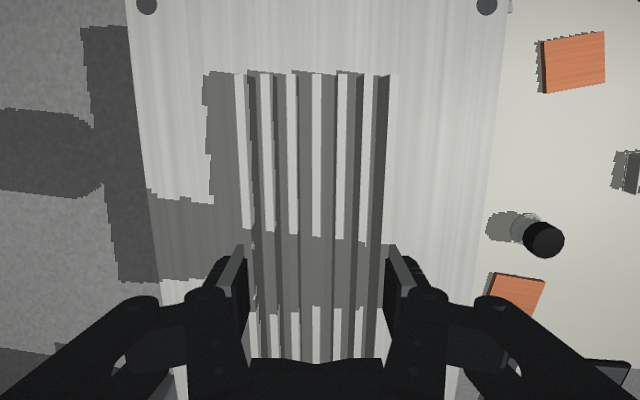

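carry_out(
  delta_pos=[
    [0,0,0.04],
    [0,0,0.08],
    [0,0,0.11],
    [0,0,0.127],
    [0,0,0.127],
    [0,0,0.127],
  ],
  turn=[
    [0,0,0],
    [0,0,0],
    [0,0,0],
    [0,0,0],
    [0,0,0],
    [0,0,0],
  ],
  claw=[0.4,0.4,0.4,0.4,0.4,0.4],
)

```text
clock: 35.7
position: [0.5745, -0.2425, 0.1001]
ee_rot: [0.0, -0.065, 0.998, -0.0]
contact_force: [-0.4, -0.7, -4.9]
width: 0.0519
gripper_force: 95.5
```

```bash
python3 held.py; python3 -c "
from h import *
plan((.5736,-.2455,.075,97.4))"
```

```text
plate n 83464 tilt [ 0.     -0.0017  0.0035]
fin end tool x (expect 75): [0.0761 0.0764]
plate x max (expect 111) [0.1046 0.1052]
y edges [-0.0719  0.0739]
y edges [-0.0718  0.0738]
y edges [-0.0717  0.0738]
t 35.75 pos [ 0.5747 -0.2426  0.1005] psi 97.41 F [ 0.2 -0.3 -4.8] w 0.0518 q6 -2.21
(0.5725, -0.2446, 0.1, 97.4) delta [0.0061, -0.0041, 0.0012] turn [-0.002, 0.002, 0.0] mm 3 deg 0.1
t 35.75 pos [ 0.5747 -0.2426  0.1005] psi 97.41 F [ 0.2 -0.3 -4.8] w 0.0518 q6 -2.21
(0.5736, -0.2455, 0.075, 97.4) delta [0.0038, -0.0067, 0.0637] turn [-0.002, 0.002, 0.0] mm 26 deg 0.1
```

carry_out(
  delta_pos=[
    [0.003,-0.005,0],
    [0.003,-0.005,0.01],
    [0.003,-0.005,0.03],
    [0.003,-0.005,0.045],
    [0.003,-0.005,0.05],
    [0.003,-0.005,0.05],
    [0.003,-0.005,0.05],
  ],
  turn=[
    [0,0,0],
    [0,0,0],
    [0,0,0],
    [0,0,0],
    [0,0,0],
    [0,0,0],
    [0,0,0],
  ],
  claw=[0.4,0.4,0.4,0.4,0.4,0.4,0.4],
)

```text
clock: 36.45
position: [0.5733, -0.2446, 0.0797]
ee_rot: [0.0, -0.065, 0.998, 0.0]
contact_force: [0.6, 0.0, -4.2]
width: 0.0521
gripper_force: 95.5
```

```bash
python3 -c "
from h import *
plan((.5736,-.2455,.070,97.4))"
```

```text
t 36.45 pos [ 0.5733 -0.2446  0.0797] psi 97.41 F [ 0.6  0.  -4.2] w 0.0521 q6 -2.21
(0.5736, -0.2455, 0.07, 97.4) delta [-0.0005, -0.0025, 0.0242] turn [0.0, 0.0, 0.0] mm 10 deg 0.0
```

carry_out(
  delta_pos=[
    [0,-0.002,0.01],
    [0,-0.002,0.018],
    [0,-0.002,0.024],
    [0,-0.002,0.028],
    [0,-0.002,0.032],
    [0,-0.002,0.034],
  ],
  turn=[
    [0,0,0],
    [0,0,0],
    [0,0,0],
    [0,0,0],
    [0,0,0],
    [0,0,0],
  ],
  claw=[0.4,0.4,0.4,0.4,0.4,0.4],
)

```text
clock: 37.05
position: [0.5741, -0.2457, 0.0674]
ee_rot: [0.001, -0.065, 0.998, -0.001]
contact_force: [-0.3, 1.1, 5.0]
width: 0.0523
gripper_force: 96.5
```

```bash
python3 -c "
from h import *
plan((.5736,-.2455,.058,97.4))"
```

```text
t 37.05 pos [ 0.5741 -0.2457  0.0674] psi 97.4 F [-0.3  1.1  5. ] w 0.0523 q6 -2.22
(0.5736, -0.2455, 0.058, 97.4) delta [0.0011, 0.0006, 0.0236] turn [-0.002, 0.004, 0.0] mm 9 deg 0.1
```

carry_out(
  delta_pos=[
    [0,0,0.0025],
    [0,0,0.005],
    [0,0,0.0075],
    [0,0,0.01],
    [0,0,0.0125],
    [0,0,0.0125],
  ],
  turn=[
    [0,0,0],
    [0,0,0],
    [0,0,0],
    [0,0,0],
    [0,0,0],
    [0,0,0],
  ],
  claw=[0.4,0.4,0.4,0.4,0.4,0.4],
)

```text
clock: 37.65
position: [0.5743, -0.246, 0.063]
ee_rot: [0.002, -0.065, 0.998, -0.001]
contact_force: [-2.3, 0.2, 5.5]
width: 0.052
gripper_force: 97.0
```

carry_out(
  delta_pos=[
    [0,0,0.0025],
    [0,0,0.005],
    [0,0,0.0075],
    [0,0,0.01],
    [0,0,0.0125],
    [0,0,0.0125],
  ],
  turn=[
    [0,0,0],
    [0,0,0],
    [0,0,0],
    [0,0,0],
    [0,0,0],
    [0,0,0],
  ],
  claw=[0.4,0.4,0.4,0.4,0.4,0.4],
)

```text
clock: 38.25
position: [0.5723, -0.2453, 0.0583]
ee_rot: [-0.001, -0.065, 0.998, -0.0]
contact_force: [-6.2, 0.4, 13.6]
width: 0.0524
gripper_force: 98.5
```

carry_out(
  delta_pos=[
    [0,0,0.0025],
    [0,0,0.004],
    [0,0,0.004],
  ],
  turn=[
    [0,0,0],
    [0,0,0],
    [0,0,0],
  ],
  claw=[0.4,0.4,0.4],
)

```text
clock: 38.55
position: [0.5723, -0.2453, 0.0583]
ee_rot: [-0.0, -0.065, 0.998, -0.0]
contact_force: [-8.7, 1.8, 21.8]
width: 0.052
gripper_force: 99.5
```

carry_out(
  delta_pos=[
    [0,0,-0.008],
    [0,0,-0.008],
    [0,0,-0.008],
    [0,0,-0.008],
    [0,0,-0.008],
    [0,0,-0.03],
    [0,0,-0.1],
    [0,0,-0.2],
    [0,0,-0.32],
    [0,0,-0.45],
    [0,0,-0.5],
    [0,0,-0.5],
  ],
  turn=[
    [0,0,0],
    [0,0,0],
    [0,0,0],
    [0,0,0],
    [0,0,0],
    [0,0,0],
    [0,0,0],
    [0,0,0],
    [0,0,0],
    [0,0,0],
    [0,0,0],
    [0,0,0],
  ],
  claw=[0.4,-0.6,-0.7,-0.7,-0.7,-0.7,-0.7,-0.7,-0.7,-0.7,-0.7,-0.7],
)

```text
clock: 39.75
position: [0.5754, -0.2464, 0.2603]
ee_rot: [0.004, -0.065, 0.998, -0.003]
contact_force: [0.8, -0.4, -1.3]
width: 0.0728
gripper_force: 0.0
```

Run:
```python
from h import *
d=snap('wrist','w8.png');W=cloud(d);P=W[~np.isnan(W[...,0])]
s=P[(P[:,1]<-.14)&(P[:,1]>-.36)&(P[:,0]>.44)&(P[:,0]<.70)]
pl=s[(s[:,2]>.05)&(s[:,2]<.065)];A=np.c_[pl[:,:2]-[.5725,-.2446],np.ones(len(pl))]
k=np.linalg.lstsq(A,pl[:,2],rcond=None)[0];print('plate',len(pl),np.round(k,4),np.median(pl[:,2]))
r=cv2.minAreaRect((pl[:,:2]*1000).astype(np.float32));print(r)
fi=s[(s[:,2]>.072)&(s[:,2]<.09)];print('fins z',np.median(fi[:,2]));plan()
top=snap('scene');C=cloud(top);a=top['image'][130:230,190:300,::-1]
a=cv2.resize(a,None,fx=3,fy=3,interpolation=cv2.INTER_CUBIC);b=d['image'][:,:,::-1][60:360,180:460]
cv2.imwrite('pics/fin.png',np.hstack([a,b]))
```

```text
plate 28763 [0.0012 0.0014 0.0552] 0.0550929906300551
((572.19140625, -243.60198974609375), (226.08151245117188, 148.72525024414062), 7.336569309234619)
fins z 0.07897541822664794
t 39.8 pos [ 0.5741 -0.2457  0.2573] psi 97.41 F [ 0.1 -0.3 -0.7] w 0.0727 q6 -2.22
```

View pics/fin.png

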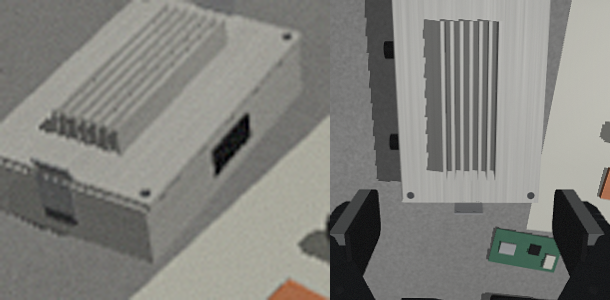

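```bash
python3 -c "
from rig import manip
print(manip.sign_off())"
```

```text
the job is handed in; nothing more can be done
None
```

The job is handed in: module_b carries a thick and a thin plate (15 of 16 mm), module_c two thick plates (18 of 19 mm), and module_a was absent; the cover was pressed to a hard stop and measures level at its seated height, which indicates both clips snapped, though I did not measure the clips themselves.

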